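Move the warm slide carrier to the inspection stage with the lifter

TASK

The blue slide carrier on the white warmer is warm and must not be touched by the gripper: take the lifter by its green handle, slide its blade under the carrier between the warmer's rails, and lift the carrier clear. Carry it level to the black lit inspection stage and set it down gently on the two steel rails, centred on the stage and square with the rails. Draw the blade out, lay the lifter down flat on the bench and let go; leave everything else where it stands.

Things in the scene. Friction and masses are not known exactly. Their poses are not given: they have to be found in the camera images.
- lifter: Steel spatula, green handle, 0.28 kg, lying on the bench. Origin: centre of the blade's underside; x along the blade to its free tip, z up. Blade 110 (x) by 56, 3 thick. A 22 wide neck rises to the handle, a bar along x from x -180 to -88, 24 wide (y), z 28 to 62. A 40 wide foot under the handle's end reaches down to z 0, so it stands level on blade and foot. Balances near x -100.
- lifter_grip (a point): Good place to grip the lifter across its handle: centre of the 24 wide, 34 tall bar, at x -112, y 0, z 45 mm in the lifter's frame. Held here from above the fingers stay clear of a carrier centred on the blade.
- carrier: Flat blue plate carrying four glass slides, 130 (x) by 120 (y) by 6 thick, about 0.12 kg, loose. It lies across the warmer's two rails. Origin: centre of its underside; z up; x roughly along the rails.
- warmer: White slide warmer, dark top, copper rails, fixed left or right of the middle. Origin: centre of its underside, z up. Body 170 (x) by 150 (y) by 40 high; on top two rails along x, 120 long, 10 wide, 12 high, at y -45 and +45. The carrier rests on them at z 52; beneath it a channel 80 wide, 12 high, open at both x ends, the -x end towards the robot.
- stage: Black inspection stage, lit white field, steel rails, fixed on the other side. Origin: centre of its underside, z up. Body 170 (x) by 150 (y) by 50 high; on top two rails along x, 120 long, 10 wide, 12 high, at y -45 and +45. The carrier is to rest on them at z 62; the channel between them is 80 wide, 12 high, open at both x ends.
- beaker: Bystander: glass beaker, 72 wide, 85 high; origin at its underside.
- dishes: Bystander: stack of three glass dishes, 90 across, 45 high; origin at its underside.
- slide_box: Bystander: yellow slide box, 62 by 82, 39 high; origin at its underside.
- reagent: Bystander: amber bottle, 64 across, 130 high; origin at its underside.
- jar: Bystander: clear jar with blue cap, 72 across, 85 high; origin at its underside.
- tip_rack: Bystander: orange box of pipette tips, 120 by 85, 55 high; origin at its underside.
- coverslip_case: Bystander: grey flat case, 75 by 60, 22 high; origin at its underside.
There are look-alikes about, which are no part of the job. Of the things that look like the carrier, the middle-sized one is meant.

How it is judged:
By the outcome, as a careful person would: the job done as asked, in the order asked, and still so for the second after the job is handed in, with the robot touching nothing.
It also fails if it takes over 58 s, if anything falls off the work surface, if the arm or the gripper's body presses on something with over 40 N, if the wrist force passes 120 N, or if a joint passes its speed limit or range.

ROBOT

A 6-joint arm with a two-finger parallel gripper is mounted at the origin on the work surface. World frame = base frame: x ahead of the robot, y to its left, z up, the work surface at z = 0. Lengths are in mm, angles in rad, forces in N, time in s.
With the tool pointing down it reaches from about 275 to 750 mm from the base axis. Payload 10.2 kg.
Tool frame: the origin (TCP) lies midway between the tips of the shut fingers; the grasp point (between the pads) lies 19 mm behind it (ctrl.grip_depth is the distance from the TCP to the grasp point, in mm); y points along the fingers, x is the direction in which the jaws open and shut, and the axes are right-handed (so a half turn about y gives the same grasp; the last joint's range is limited). The gripper opens to 85 mm and grips with 20 to 120 N. Pads are 22 mm wide; open, the fingers measure 114 mm over their backs; the gripper's body (76 mm by 85 mm) begins 54 mm behind the grasp point. The pads swing forward as they close: fully open they stand 13 mm farther back than shut.
Start: joints at [-1.447, 0.313, 1.498, -0, 1.331, -0.223], TCP at [178.43, -493.755, 231.294] pointing down, gripper open.
Joint ranges: [-2.94, 2.94], [-0.97, 2.17], [0.19, 2.56], [-1.23, 4.37], [0.02, 3.11], [-2.88, 2.88]. Speed limits (rad/s): [2.39, 2.39, 3.01, 3.14, 3.14, 3.14].

INTERFACE

Orientations are given as a unit quaternion [w, x, y, z].
In Python, from rig import ctrl gives the robot as it stands. The module is installed in compiled form; this text tells all that it offers.
- The arm moves only by the tool drive_tool, never from a script. Its arguments are lists of equal length, an entry for each row: "gripper": the closure, from 0 (fully open) to 1 (shut); "offset": the shift along the tool's x, y, z in m, a list of three; "turn": the turn about the tool's y in degrees. In form: {"gripper": [gripper, ...], "offset": [[tx, ty, tz], ...], "turn": [turn, ...]}. A call has 1 to 20 rows; each row shifts and turns the commanded pose from where the row before left it, along the tool's axes as they then stand; what a row does not reach is not made up. A row lasts 1/12 s, in which the tool goes at most 41.7 mm and 7.16 degrees, less where a joint would pass 70% of its speed; a pose out of reach is approached as far as the arm can. A call is refused whole if a number of a shift passes 0.0417 or a number of a turn 7.16, either way. A call with a gripper value outside its range is refused whole. The fingers move at their own pace and stop on an object; "force" is the grip in N (left out, the last holds). Time passes only in rows, so rows that do not move let the fingers close. It gives the time, the measured TCP pose, the force and the opening at its end, in the units of the state.
- ctrl.sense(): the state, without advancing time (a new reading comes with each control period).
- ctrl.capture(name): name is "side" or "top"; returns (picture, depth): 420x560x3 uint8, red, green, blue; 420x560 float32, mm along the optical axis (not along the pixel's ray), 0 where there is no reading.
- ctrl.camera_params(name): a dict with "fovy" (degrees; the focal length in pixels is half the picture's height over the tangent of half this angle, whatever the lens; pixels are square), "cx", "cy" (the principal point, pixels), "distortion" ([k1, k2, p1, p2, k3] as OpenCV has them; the pictures are not rectified), "view" (4x4, takes a point from world to camera coordinates). Camera axes: x right, y down, z forward; pixel columns grow to the right and rows downward; lengths in mm; the calibration is good to about 2 mm. A picture is of the moment at which its call begins. camera_params takes no time and is no camera call.
- ctrl.finish_job(): hands the job in, once; it reports no verdict.
Trained networks look in the newest picture that a camera, given by its name, has taken for a name from the list of things; names that differ only in an ending like _2 or _b are one class to them, and where a whole thing is asked for, a point or a joint stands for the part that bears it (a point fixed in the world has none). Each returns a list of dicts, best first, with "score" (0 to 1); they miss things now and then, are a little off and sometimes report something else, mostly with a low value. They report only what shows in the picture. A call takes as long as a camera call. They do not tell look-alikes from the thing itself.
- ctrl.boxes_of(camera, query): "centre" ([x, y, z] in mm, in the coordinates of the camera as it stood for that picture, good to about 4 mm: the middle of the surface that is visible of it).
- ctrl.regions_of(camera, query): "mask" (420x560 bool, what is visible of it).
- ctrl.pinpoint(camera, query): "centre" ([x, y, z] in mm, in the coordinates of the camera as it stood for that picture, good to about 4 mm: a listed point, or the origin of a listed thing).
The state is a dict: "time_s": time; "joints": joint angles; "dq": joint speeds; "tau": joint torques, N m; "eef_pos": TCP position; "ee_rot": TCP orientation; "force": force on the tool from outside, world axes, zero at the start; "wrist_torque": the same for the moment, N m; "grip_width": opening from 0.0 (shut) to 1.0 (fully open).
Only numpy, scipy, OpenCV 4.12 (cv2) and the standard library are available. Lean on these libraries where they do the work, as an engineer would, in place of code of your own. Each camera call takes 0.05 s, during which the arm holds its last target.

## Working session

There is one attempt and no reset: what is moved stays moved. The work goes in short steps, Python scripts to look and compute and a tool call to move; the robot and the scene stay as the last step left them, time stands still between calls to the robot, and variables do not carry over. Pictures are saved under pics/ and viewed, and the job is handed in when it is done.

Besides the shell and the picture viewer there is one more tool, called as name([rows], argument=value, ...), one row to a line, values as JSON. drive_tool: Moves the arm, as the interface text tells. Its arguments: {"type":"object","properties":{"gripper":{"type":"array","items":{"type":"number"}},"offset":{"type":"array","items":{"type":"array","items":{"type":"number"}}},"turn":{"type":"array","items":{"type":"number"}},"force":{"type":"number"}},"required":["gripper","offset","turn"]}

```bash
ls; mkdir -p pics; python3 - <<'E'
from rig import ctrl
import cv2,numpy as np
print(ctrl.sense())
for n in("side","top"):
    p,d=ctrl.capture(n); cv2.imwrite(f"pics/{n}0.png",p[:,:,::-1]); np.savez(f"{n}0.npz",p=p,d=d)
    print(n,ctrl.camera_params(n))
E
```

```text
pics
{'time_s': 0.0, 'joints': array([-1.44742841e+00,  3.13432645e-01,  1.49841739e+00,  1.02412728e-05,
        1.33100283e+00, -2.23422933e-01]), 'dq': array([ 0.00165388, -0.00078691, -0.0005878 , -0.00026846, -0.00044935,
        0.00036056]), 'tau': array([ 6.43055341e-05, -4.12267256e+01, -2.59741348e+01, -1.96564483e-04,
        4.21210541e-03,  1.48708182e-05]), 'eef_pos': array([ 178.38588082, -493.49860191,  230.75136879]), 'ee_rot': array([ 0.57909841, -0.57843286,  0.40653532, -0.40594273]), 'force': array([ 0.46764872, -0.46878898, -0.82488487]), 'wrist_torque': array([-0.01871436,  0.02419262,  0.00196113]), 'grip_width': 1.0015125870438408}
side {'fovy': 53.40005429252516, 'cx': 278.02723983294754, 'cy': 207.54841695592572, 'distortion': array([-0.07190456,  0.        ,  0.        ,  0.        ,  0.        ]), 'view': array([[-8.72714658e-01, -4.88144776e-01, -9.15437764e-03,
         4.96217955e+02],
       [-2.61039269e-01,  4.82372031e-01, -8.36167282e-01,
         1.90765281e+02],
       [ 4.12586507e-01, -7.27345792e-01, -5.48398098e-01,
         1.26483986e+03],
       [ 0.00000000e+00,  0.00000000e+00,  0.00000000e+00,
         1.00000000e+00]])}
top {'fovy': 50.20346349139745, 'cx': 269.8938696378307, 'cy': 213.04282083092767, 'distortion': array([-0.09400464,  0.        ,  0.        ,  0.        ,  0.        ]), 'view': array([[-1.13516567e-03, -9.99996572e-01,  2.35956341e-03,
         1.21317950e+01],
       [-9.92000854e-01,  8.28244135e-04, -1.26228442e-01,
         5.50716814e+02],
       [ 1.26226055e-01, -2.48397912e-03, -9.91998394e-01,
         1.39029452e+03],
       [ 0.00000000e+00,  0.00000000e+00,  0.00000000e+00,
         1.00000000e+00]])}
```

View pics/side0.png

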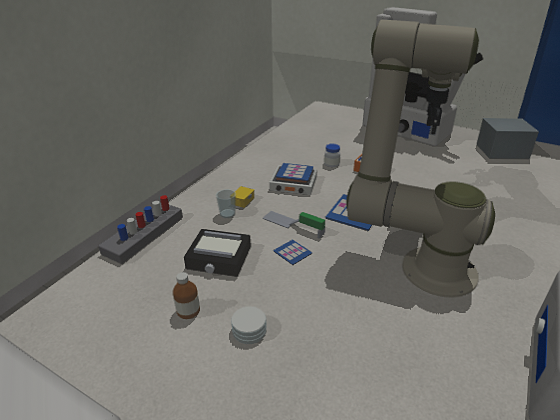

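View pics/top0.png

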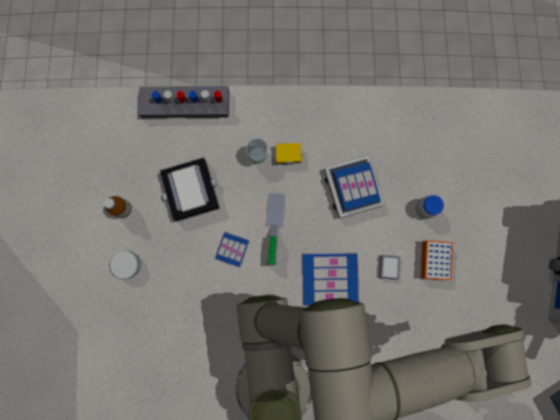

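The three carrier-like plates are at top px (355,186) on the white warmer, (232,249) small on the bench, and (330,280) large on the bench. The one on the warmer should be the middle-sized one. I'll measure sizes and check with a crop.

```bash
cat > h.py <<'E'
import numpy as np,cv2
from rig import ctrl
def K(n):
    c=ctrl.camera_params(n); f=210/np.tan(np.radians(c['fovy']/2))
    return np.array([[f,0,c['cx']],[0,f,c['cy']],[0,0,1]]),np.array(c['distortion']),np.array(c['view'])
def cloud(n,d):
    k,D,V=K(n); h,w=d.shape
    u,v=np.meshgrid(np.arange(w),np.arange(h))
    q=cv2.undistortPoints(np.stack([u,v],-1).reshape(-1,1,2).astype(float),k,D).reshape(h,w,2)
    c=np.concatenate([q*d[...,None],d[...,None]],-1)
    W=(c-V[:3,3])@V[:3,:3]
    W[d==0]=np.nan
    return W
def cam2w(n,c):
    V=K(n)[2]; return (np.array(c)-V[:3,3])@V[:3,:3]
def rect(P):
    r=cv2.minAreaRect(P[:,:2].astype(np.float32)); return r
def rayz(n,uv,z):
    k,D,V=K(n); q=cv2.undistortPoints(np.array(uv,float).reshape(-1,1,2),k,D).reshape(-1,2)
    c=np.c_[q,np.ones(len(q))]@V[:3,:3]; o=-V[:3,:3].T@V[:3,3]
    return o+c*((z-o[2])/c[:,2])[:,None]
E
python3 - <<'E'
from h import *
np.set_printoptions(precision=1,suppress=True)
cl={n:cloud(n,np.load(f"{n}0.npz")['d']) for n in("top","side")}
for q in "lifter carrier warmer stage beaker dishes slide_box reagent jar tip_rack coverslip_case".split():
  for n in("top","side"):
    for r in ctrl.regions_of(n,q)[:4]:
        if r['score']<.3: continue
        m=r['mask']; P=cl[n][m]; P=P[~np.isnan(P[:,0])]
        if len(P)<10: continue
        rr=rect(P); v,u=np.nonzero(m)
        print(q,n,round(r['score'],2),"px",u.mean().round(),v.mean().round(),len(P),"med",np.median(P,0),"z",np.percentile(P[:,2],[3,50,97]),"rect",np.round(rr[0]),np.round(rr[1]),round(rr[2],1))
for q in "lifter lifter_grip carrier warmer stage".split():
  for n in("top","side"):
    for r in ctrl.pinpoint(n,q)[:4]:
        if r['score']>.3: print(q,n,round(r['score'],2),cam2w(n,r['centre']))
p=np.load("top0.npz")['p']
cv2.imwrite("pics/crop1.png",cv2.resize(p[130:310,150:400],None,fx=3.2,fy=3.2,interpolation=cv2.INTER_CUBIC)[:,:,::-1])
print(ctrl.sense()['time_s'])
E
```

```text
lifter top 0.92 px 274.0 222.0 884 med [535.7   1.4   4.4] z [-3.   4.4 64.6] rect [505.   1.] [ 58. 233.] 85.4
lifter top 0.66 px 256.0 150.0 443 med [761.9  55.8  38.5] z [-0.4 38.5 85.7] rect [762.  58.] [98. 66.] 16.9
lifter side 0.94 px 297.0 220.0 611 med [475.    9.3  14.2] z [-2.  14.2 61.9] rect [507. -32.] [120. 240.] 87.0
carrier top 0.84 px 232.0 249.0 749 med [438.  134.    3.8] z [-2.   3.8 10. ] rect [438. 137.] [90. 93.] 69.9
carrier top 0.73 px 329.0 276.0 2644 med [ 351.  -177.1    8.6] z [ 2.6  8.6 14.4] rect [ 347. -182.] [162. 184.] 2.1
carrier top 0.63 px 357.0 186.0 1494 med [ 633.6 -263.9   57.8] z [52.  57.8 63.5] rect [ 635. -265.] [130. 123.] 14.3
carrier side 0.95 px 295.0 172.0 472 med [ 634.2 -255.5   56.2] z [51.5 56.2 59.9] rect [ 651. -307.] [128. 225.] 17.1
carrier side 0.85 px 292.0 252.0 496 med [438.3 142.4   2.8] z [-1.8  2.8  5.7] rect [442. 138.] [ 85. 106.] 67.4
carrier side 0.67 px 344.0 215.0 526 med [ 386.2 -116.     6.3] z [ 0.6  6.3 10.4] rect [330. -90.] [131. 379.] 46.5
warmer top 0.81 px 345.0 189.0 925 med [ 621.  -211.4   38.8] z [18
[... 2252 characters left out ...]
378.8 -368.3   21.6] z [12.1 21.6 26.8] rect [ 379. -371.] [59. 76.] 84.6
lifter top 0.88 [566.8  -7.4   3.8]
lifter side 0.58 [565.5  -6.7  -2.1]
lifter_grip top 0.6 [447.5   3.9  45.2]
lifter_grip side 0.77 [455.3  -1.4  43.1]
lifter_grip side 0.63 [566.1  -5.4  -1.4]
carrier top 0.79 [436.3 139.6   1.9]
carrier top 0.68 [ 337.2 -182.9    0.9]
carrier top 0.67 [ 636.6 -269.3   51.5]
carrier side 0.98 [442.2 135.7  -2.2]
carrier side 0.64 [ 640.  -265.    50.1]
carrier side 0.61 [ 344.8 -182.9   -1.4]
warmer top 0.68 [ 636.4 -259.2   -3.1]
warmer top 0.47 [ 571.6 -497.6   -1.1]
warmer side 0.84 [ 641.6 -258.8   -2. ]
stage top 0.78 [630.9 273.6  -2.7]
stage side 0.71 [631.8 272.7  -4.1]
1.7
```

View pics/crop1.png

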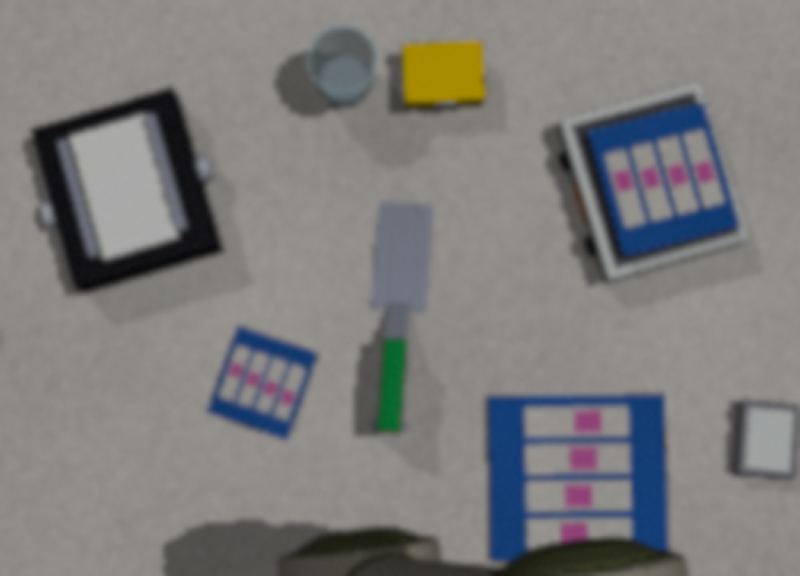

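The plate on the warmer measures 130x123, against about 90 for the small bench plate and about 180 for the large one. So the one at (357,186) on the warmer is the carrier. Next I'll get precise poses from plane-rectified views.

```bash
cat >> h.py <<'E'
def bev(n,img,z,x0,x1,y0,y1,s=2):
    # rows: x decreasing, cols: y decreasing ; s px/mm
    k,D,V=K(n)
    xs=np.arange(x1,x0,-1/s); ys=np.arange(y1,y0,-1/s)
    X,Y=np.meshgrid(xs,ys,indexing='ij')
    P=np.stack([X,Y,np.full_like(X,z)],-1).reshape(-1,3)
    q,_=cv2.projectPoints(P,cv2.Rodrigues(V[:3,:3])[0],V[:3,3],k,D)
    q=q.reshape(*X.shape,2).astype(np.float32)
    return cv2.remap(img,q[...,0],q[...,1],cv2.INTER_CUBIC)
E
python3 - <<'E'
from h import *
np.set_printoptions(precision=1,suppress=True)
T=[]
for n in("top","side"):
    p=np.load(f"{n}0.npz")['p'][:,:,::-1].copy()
    a=bev(n,p,58,535,735,-365,-165); b=bev(n,p,62,535,735,175,375); c=bev(n,p,62,370,640,-60,60,2)
    c2=bev(n,p,3,370,640,-60,60,2)
    w=bev(n,p,40,535,735,-365,-165)
    for nm,(im,x1,y1,z) in dict(car=(a,735,-165,58)).items():
        hsv=cv2.cvtColor(im,cv2.COLOR_BGR2HSV)
        m=((hsv[...,0]>100)&(hsv[...,0]<125)&(hsv[...,1]>140)).astype(np.uint8)
        _,l,s,_=cv2.connectedComponentsWithStats(m); i=1+np.argmax(s[1:,4])
        pts=np.argwhere(l==i)[:,::-1].astype(np.float32); r=cv2.minAreaRect(cv2.convexHull(pts))
        hull=cv2.convexHull(pts); M=cv2.moments(hull)
        print(n,nm,"rect c",x1-r[0][1]/2,y1-r[0][0]/2,"hull c",x1-M['m01']/M['m00']/2,y1-M['m10']/M['m00']/2,np.array(r[1])/2,r[2])
    for nm,z in (("hand",62),):
        hsv=cv2.cvtColor(c,cv2.COLOR_BGR2HSV)
        m=((hsv[...,0]>45)&(hsv[...,0]<85)&(hsv[...,1]>120)).astype(np.uint8)
        pts=np.argwhere(m)[:,::-1].astype(np.float32); r=cv2.minAreaRect(pts)
        print(n,"green@62",640-r[0][1]/2,60-r[0][0]/2,np.array(r[1])/2,r[2])
    cv2.imwrite(f"pics/bev_{n}.png",np.hstack([a,w,b])[:, :800] if 0 else cv2.resize(np.hstack([a,b]),None,fx=1,fy=1))
    cv2.imwrite(f"pics/lif_{n}.png",np.hstack([c,c2]))
E
```

```text
top car rect c 634.9563293457031 -261.53797912597656 hull c 635.0839713913825 -261.44429102424755 [131.2 119.4] 75.54061126708984
top green@62 432.82928466796875 5.704841613769531 [21.2 87.4] 4.253836631774902
side car rect c 634.34228515625 -254.80059814453125 hull c 634.0988313617213 -255.24163201534304 [128.6 120.2] 75.10372161865234
side green@62 424.97808837890625 29.61745834350586 [ 56.7 103.8] 4.184916019439697
```

View pics/bev_top.png

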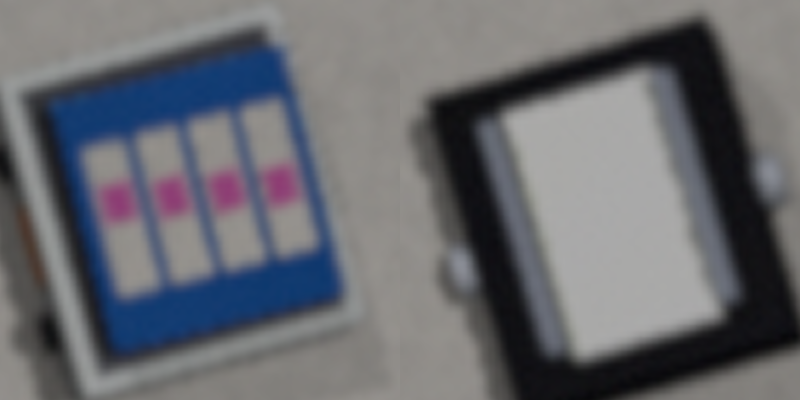

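View pics/lif_top.png

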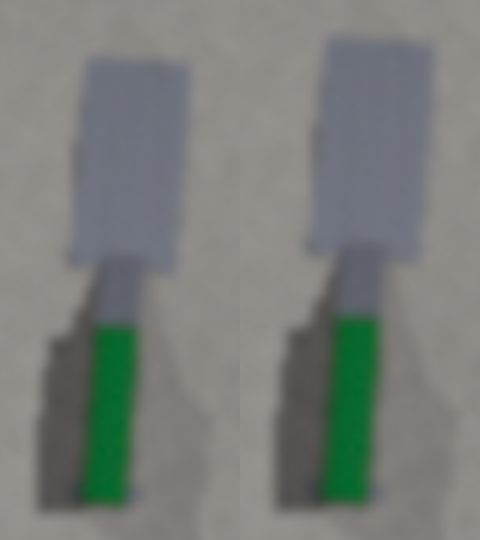

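View pics/bev_side.png

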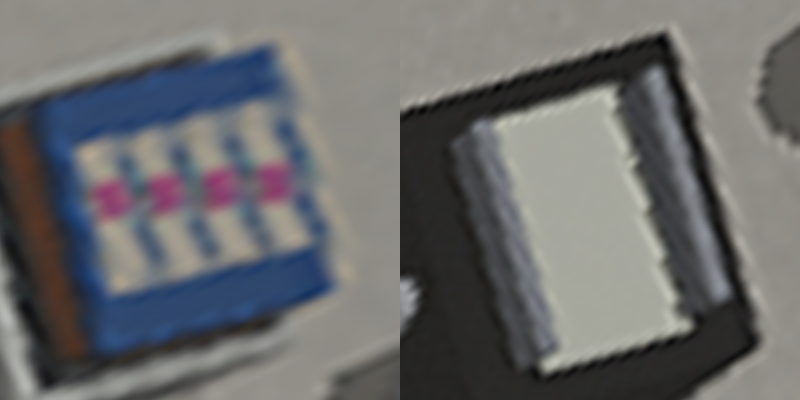

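```bash
python3 - <<'E'
from h import *
np.set_printoptions(precision=1,suppress=True)
p=np.load("top0.npz")['p'][:,:,::-1].copy()
V=K("top")[2]; print("cam",-V[:3,:3].T@V[:3,3]); V=K("side")[2]; print("cam",-V[:3,:3].T@V[:3,3])
def fit(z,x0,x1,y0,y1,f,nm):
    im=bev("top",p,z,x0,x1,y0,y1,4); hsv=cv2.cvtColor(im,cv2.COLOR_BGR2HSV).astype(int); m=f(hsv).astype(np.uint8)
    n,l,s,_=cv2.connectedComponentsWithStats(m)
    for i in 1+np.argsort(-s[1:,4])[:2]:
        if s[i,4]<3000: continue
        cs,_=cv2.findContours((l==i).astype(np.uint8),cv2.RETR_EXTERNAL,cv2.CHAIN_APPROX_NONE); h=cv2.convexHull(max(cs,key=len)); r=cv2.minAreaRect(h); M=cv2.moments(h)
        print(nm,z,"c",x1-r[0][1]/4,y1-r[0][0]/4,"hull",x1-M['m01']/M['m00']/4,y1-M['m10']/M['m00']/4,np.array(r[1])/4,r[2])
fit(50,520,750,160,390,lambda h:h[...,2]<75,"stage black")
fit(50,520,750,160,390,lambda h:(h[...,2]>150)&(h[...,1]<25),"field")
fit(62,520,750,160,390,lambda h:(h[...,2]>85)&(h[...,2]<165)&(h[...,0]>105)&(h[...,1]>18),"rails")
fit(58,535,735,-365,-165,lambda h:(h[...,0]>100)&(h[...,0]<125)&(h[...,1]>120),"carrier")
fit(40,520,750,-370,-150,lambda h:~((h[...,2]>165)&(h[...,1]<35)),"warmer inner dark")
fit(40,500,770,-390,-130,lambda h:((h[...,2]>165)&(h[...,1]<35)),"warmer white")
fit(3,495,650,-60,60,lambda h:(h[...,0]>105)&(h[...,0]<130)&(h[...,1]>25),"blade")
fit(62,370,500,-60,60,lambda h:(h[...,0]>45)&(h[...,0]<85)&(h[...,1]>120),"handle")
im=bev("top",p,50,520,750,160,390,4);hs=cv2.cvtColor(im,cv2.COLOR_BGR2HSV)
for q in [(0,0),(460,460),(300,460),(460,620),(460,500)]: print(q,hs[q] if max(q)<900 else 0)
from scipy.spatial.transform import Rotation as R
s=ctrl.sense(); q=s['ee_rot']; print(R.from_quat(np.roll(q,-1)).as_matrix())
# detailed
im=bev("top",p,62,540,730,175,365,3); cv2.imwrite("pics/st.png",im)
im=bev("top",p,40,540,730,-355,-165,3); cv2.imwrite("pics/wm.png",im)
E
```

```text
cam [ 370.8   15.1 1448.7]
cam [ -39.  1070.2  857.7]
stage black 50 c 625.5234222412109 269.90258026123047 hull 625.3282852350934 270.037294642685 [174.5 157.8] 73.09617614746094
field 50 c 629.9243011474609 271.8131561279297 hull 629.6315926457125 271.94513655519614 [125.8  72.1] 72.8775863647461
rails 62 c 616.6766052246094 314.3279800415039 hull 616.3015598210179 314.1942876259775 [120.5  10.7] 73.3007583618164
rails 62 c 642.6922836303711 227.5811309814453 hull 642.9926456185337 227.6501437932938 [122.8  10.1] 73.20609283447266
carrier 58 c 635.0722427368164 -261.58386993408203 hull 635.256301175587 -261.429784984853 [133.  121.1] 75.5102310180664
warmer inner dark 40 c 635.1250152587891 -259.87498474121094 hull 635.125 -259.875 [219.7 229.7] -0.0
blade 3 c 556.1465759277344 -4.677436828613281 hull 559.7775019617583 -5.156042575554679 [ 51.4 123.3] 4.200622081756592
handle 62 c 432.8629837036133 5.7145538330078125 hull 432.1607752551918 5.544599906136341 [21.3 87.5] 4.282878398895264
(0, 0) [ 17  13 142]
(460, 460) [  0   0 169]
(300, 460) [  0   2 169]
(460, 620) [ 90   2 135]
(460, 500) [  0   0 169]
[[ 0.3  0.   0.9]
 [-0.9  0.   0.3]
 [-0.  -1.   0. ]]
```

View pics/wm.png

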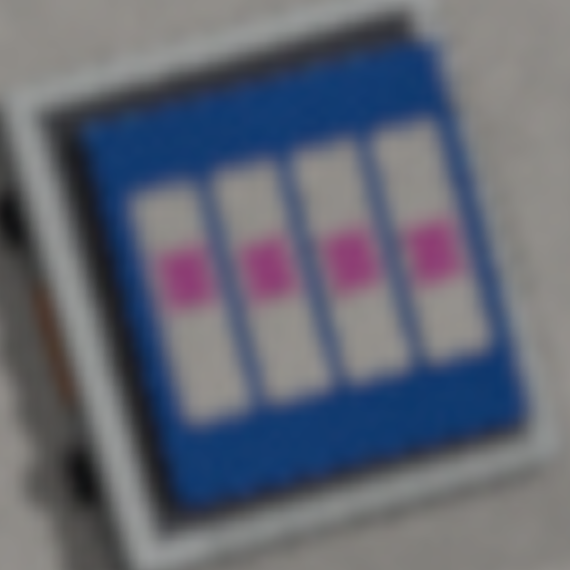

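View pics/st.png

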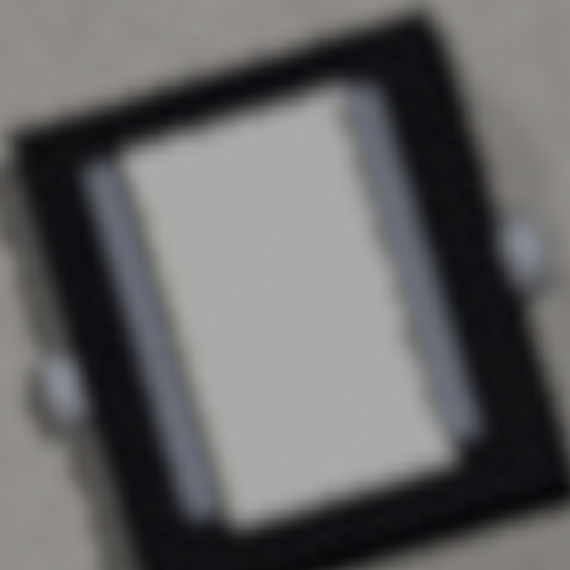

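```bash
cat >> h.py <<'E'
from scipy.spatial.transform import Rotation as Rot
def pose():
    s=ctrl.sense(); R=Rot.from_quat(np.roll(s['ee_rot'],-1)).as_matrix()
    return s,np.array(s['eef_pos']),R,np.degrees(np.arctan2(R[1,2],R[0,2]))
def go(t,yaw):
    """turn (deg) first, then offset in the turned tool frame [right,down,fwd] mm"""
    s,p,R,y=pose(); a=np.radians(yaw); d=np.array(t)-p
    f=np.array([np.cos(a),np.sin(a),0]); r=np.array([np.sin(a),-np.cos(a),0])
    print("t",round(s['time_s'],2),"pos",p.round(1),"yaw",round(y,2),"tilt",R[2].round(4),"TURN",round(y-yaw,2),"OFF r,d,f",np.round([d@r,-d[2],d@f],1),"F",np.round(s['force'],1),"M",np.round(s['wrist_torque'],2),"gw",round(s['grip_width'],3),"j1,6",np.round(s['joints'],2))
E
python3 -c "
from h import *
go((454.8,4.1,120),-4.25)"
```

```text
t 1.7 pos [ 178.4 -493.8  231.3] yaw 19.87 tilt [-0. -1.  0.] TURN 24.12 OFF r,d,f [-517.   111.3  238.7] F [-0.9 -0.2  0.2] M [-0.01  0.04  0.04] gw 1.001 j1,6 [-1.45  0.31  1.5   0.    1.33 -0.22]
```

drive_tool([
  [0,0,0],
  [0,0,0],
  [0,0,0],
  [0,0,0],
  [-0.01,0,0.005],
  [-0.02,0,0.01],
  [-0.03,0,0.015],
  [-0.035,0,0.016],
  [-0.035,0,0.016],
  [-0.035,0,0.016],
  [-0.035,0,0.016],
  [-0.035,0,0.016],
  [-0.035,0,0.016],
  [-0.035,0,0.016],
  [-0.035,0,0.016],
  [-0.035,0,0.016],
  [-0.035,0,0.016],
  [-0.035,0,0.016],
  [-0.025,0,0.01],
  [-0.015,0,0.005],
], gripper=[0,0,0,0,0,0,0,0,0,0,0,0,0,0,0,0,0,0,0,0], turn=[6.03,6.03,6.03,6.03,0,0,0,0,0,0,0,0,0,0,0,0,0,0,0,0])

```text
time_s: 3.37
eef_pos: [435.1, -23.3, 231.3]
ee_rot: [0.483, -0.483, 0.517, -0.517]
force: [-0.2, 0.3, -0.3]
grip_width: 0.996
```

```bash
python3 -c "
from h import *
go((454.8,4.1,120),-4.25)"
```

```text
t 3.37 pos [435.1 -23.3 231.3] yaw -3.88 tilt [-5.e-04 -1.e+00  3.e-04] TURN 0.37 OFF r,d,f [-28.7 111.3  17.6] F [-0.2  0.3 -0.3] M [-0.08  0.03  0.05] gw 0.996 j1,6 [-0.32  0.11  1.75  0.    1.28  1.31]
```

drive_tool([
  [-0.01,0.02,0.006],
  [-0.01,0.03,0.006],
  [-0.009,0.03,0.006],
  [0,0.02,0],
  [0,0.01,0],
  [0,0,0],
], gripper=[0,0,0,0,0,0], turn=[0.3,0,0,0,0,0])

```text
time_s: 3.87
eef_pos: [453.4, 2.0, 119.4]
ee_rot: [0.48, -0.482, 0.52, -0.517]
force: [-0.5, 0.4, 0.2]
grip_width: 0.999
```

```bash
python3 - <<'E'
from h import *
go((454.8,4.1,120),-4.25)
p,d=ctrl.capture("top"); cv2.imwrite("pics/top1.png",cv2.resize(p[120:330,160:420],None,fx=3,fy=2.8)[:,:,::-1])
p,d=ctrl.capture("side"); cv2.imwrite("pics/side1.png",cv2.resize(p[140:290,220:400],None,fx=4,fy=4)[:,:,::-1])
E
```

```text
t 3.87 pos [453.4   2.  119.4] yaw -4.34 tilt [-9.0e-04 -1.0e+00 -4.3e-03] TURN -0.09 OFF r,d,f [-2.2 -0.6  1.2] F [-0.5  0.4  0.2] M [-0.02 -0.01 -0.04] gw 0.999 j1,6 [-0.25  0.29  1.85  0.    1.01  1.39]
```

View pics/side1.png

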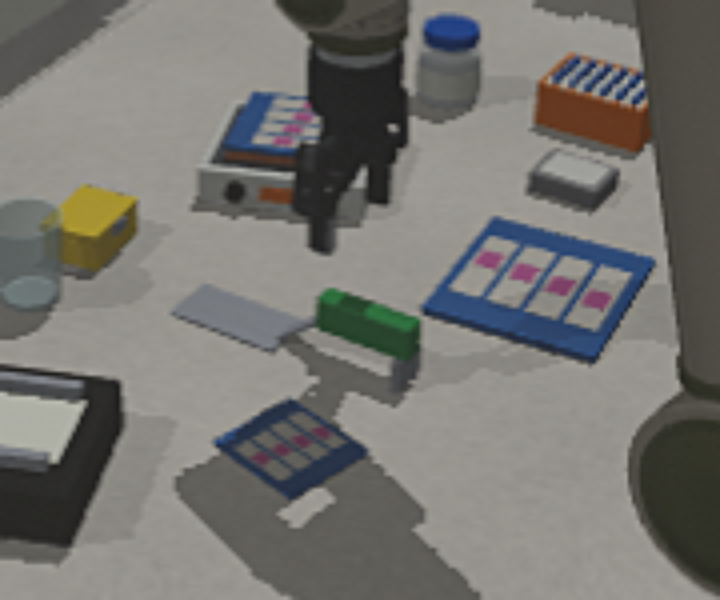

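View pics/top1.png

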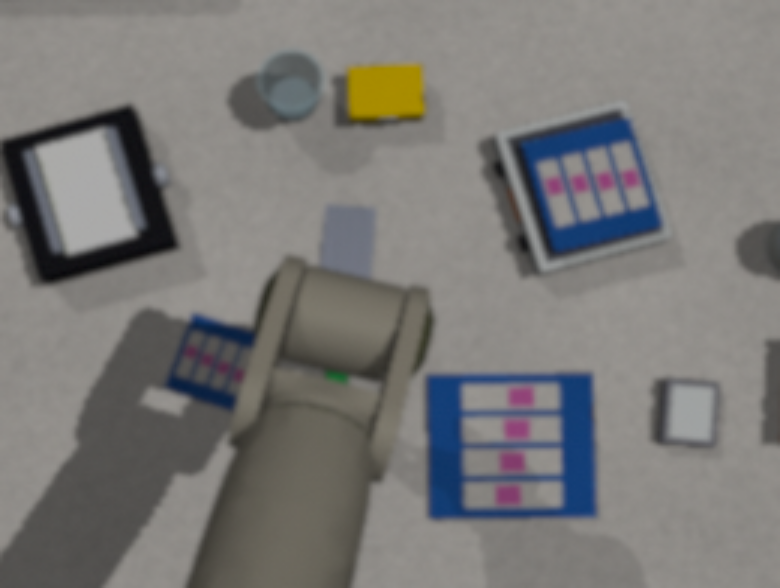

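The side crop shows the open gripper above the green handle at about crop (365,320). In the top view the handle lies under the wrist at (337,377). Nothing is in the way, so I'll descend.

drive_tool([
  [-0.002,0.01,0.001],
  [0,0.02,0],
  [0,0.02,0],
  [0,0.02,0],
  [0,0.015,0],
  [0,0.007,0],
  [0,0,0],
  [0,0,0],
], gripper=[0,0,0,0,0,0,0,0], turn=[0,0,0,0,0,0,0,0])

```text
time_s: 4.63
eef_pos: [456.5, 2.9, 29.8]
ee_rot: [-0.48, 0.48, -0.519, 0.52]
force: [0.4, -0.4, 0.2]
grip_width: 0.998
```

```bash
python3 - <<'E'
from h import *
go((454.8,4.1,26),-4.25)
p,d=ctrl.capture("side"); cv2.imwrite("pics/side2.png",cv2.resize(p[140:290,220:400],None,fx=4,fy=4)[:,:,::-1])
E
```

```text
t 4.63 pos [456.5   2.9  29.8] yaw -4.53 tilt [ 1.e-04 -1.e+00  9.e-04] TURN -0.28 OFF r,d,f [-1.   3.8 -1.8] F [ 0.4 -0.4  0.2] M [-0.   -0.   -0.02] gw 0.998 j1,6 [-0.25  0.45  1.92  0.    0.77  1.4 ]
```

View pics/side2.png

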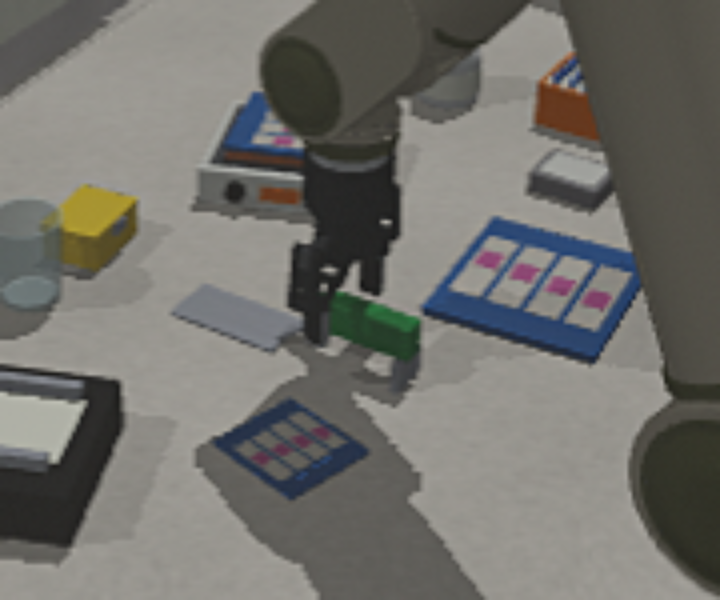

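drive_tool([
  [-0.001,0.003,-0.0015],
  [0,0,0],
  [0,0,0],
  [0,0,0],
  [0,0,0],
  [0,0,0],
  [0,0,0],
  [0,0,0],
  [0,0,0],
  [0,0,0],
  [0,0,0],
  [0,0,0],
], gripper=[0,0,0.4,0.7,1,1,1,1,1,1,1,1], turn=[-0.3,0,0,0,0,0,0,0,0,0,0,0], force=100)

```text
time_s: 5.68
eef_pos: [454.9, 4.0, 26.6]
ee_rot: [-0.481, 0.481, -0.518, 0.518]
force: [-1.7, 0.2, 5.6]
grip_width: 0.268
```

```bash
python3 - <<'E'
from h import *
go((454.8,4.1,26),-4.25)
E
```

```text
t 5.68 pos [454.9   4.   26.6] yaw -4.26 tilt [ 0.e+00 -1.e+00  6.e-04] TURN -0.01 OFF r,d,f [-0.1  0.6 -0.1] F [-1.7  0.2  5.6] M [ 0.09  0.19 -0.04] gw 0.268 j1,6 [-0.25  0.45  1.92  0.    0.76  1.4 ]
```

drive_tool([
  [0,-0.005,0],
  [0,-0.01,0],
  [0,-0.02,0],
  [0,-0.02,0],
  [0,-0.02,0],
  [0,-0.02,0],
  [0,-0.01,0],
  [0,-0.005,0],
  [0,0,0],
  [0,0,0],
], gripper=[1,1,1,1,1,1,1,1,1,1], turn=[0,0,0,0,0,0,0,0,0,0])

```text
time_s: 6.52
eef_pos: [454.3, 4.2, 135.7]
ee_rot: [0.481, -0.481, 0.519, -0.518]
force: [-0.5, -0.7, -3.9]
grip_width: 0.265
```

```bash
cat > chk.py <<'E'
from h import *
import sys
tag=sys.argv[1]
s,P,R,y=pose()
for n in("side","top"):
    p,d=ctrl.capture(n); np.savez(f"{n}_{tag}.npz",p=p,d=d); cv2.imwrite(f"pics/{n}_{tag}.png",p[:,:,::-1])
    W=cloud(n,d)
    a=np.radians(y); f=np.array([np.cos(a),np.sin(a)]); l=np.array([-f[1],f[0]])
    rel=W[...,:2]-P[:2]; X=rel@f-112; Y=rel@l; Z=W[...,2]-P[2]+26.6
    # blade region points
    m=(X+112>80)&(X+112<185)&(abs(Y)<40)&(abs(Z-3)<25)
    hsv=cv2.cvtColor(p,cv2.COLOR_RGB2HSV); m&=(hsv[...,0]>100)&(hsv[...,0]<132)&(hsv[...,1]>20)
    if m.sum()>30:
        x=X[m]+112;yy=Y[m];z=Z[m]
        A=np.c_[x-112,yy,np.ones(len(x))]; c=np.linalg.lstsq(A,z,rcond=None)[0]
        print(n,m.sum(),"z at centre(top of blade, exp 3)",c[2].round(1),"pitch deg",np.degrees(c[0]).round(2),"roll",np.degrees(c[1]).round(2),"X",np.percentile(x,[2,98]).round(),"Y",np.percentile(yy,[2,98]).round())
E
python3 - <<'E'
from h import *
go((391,-324.6,137),14.5)
E
python3 chk.py a
```

```text
t 6.52 pos [454.3   4.2 135.7] yaw -4.25 tilt [-2.0e-04 -1.0e+00 -1.2e-03] TURN -18.75 OFF r,d,f [ 302.5   -1.3 -143.6] F [-0.5 -0.7 -3.9] M [-0.02  0.1  -0.03] gw 0.265 j1,6 [-0.25  0.27  1.83 -0.    1.04  1.4 ]
top 471 z at centre(top of blade, exp 3) 1.6 pitch deg -0.35 roll -0.21 X [ 82. 162.] Y [-25.  26.]
```

View pics/side_a.png

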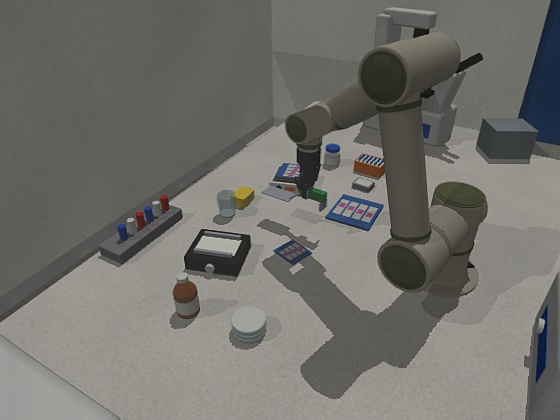

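drive_tool([
  [0,0,0],
  [0,0,0],
  [0,0,0],
  [0,0,0],
  [0.01,0,-0.01],
  [0.015,0,-0.0136],
  [0.02,0,-0.015],
  [0.025,0,-0.015],
  [0.028,0,-0.015],
  [0.028,0,-0.015],
  [0.028,0,-0.015],
  [0.028,0,-0.015],
  [0.028,0,-0.015],
  [0.028,0,-0.01],
  [0.025,0,-0.005],
  [0.02,0,0],
  [0.013,0,0],
  [0.006,0,0],
  [0,0,0],
  [0,0,0],
], gripper=[1,1,1,1,1,1,1,1,1,1,1,1,1,1,1,1,1,1,1,1], turn=[-4,-5,-5,-4.75,0,0,0,0,0,0,0,0,0,0,0,0,0,0,0,0])

```text
time_s: 8.28
eef_pos: [391.1, -323.5, 135.7]
ee_rot: [0.559, -0.559, 0.433, -0.432]
force: [-0.4, 0.7, -3.2]
grip_width: 0.265
```

```bash
python3 - <<'E'
from h import *
go((391,-324.6,71),14.5)
E
python3 chk.py b
```

```text
t 8.28 pos [ 391.1 -323.5  135.7] yaw 14.51 tilt [-1.6e-03 -1.0e+00 -5.0e-04] TURN 0.01 OFF r,d,f [ 1.1 64.7 -0.3] F [-0.4  0.7 -3.2] M [0.01 0.03 0.  ] gw 0.265 j1,6 [-0.92  0.37  1.68  0.    1.09  0.4 ]
top 481 z at centre(top of blade, exp 3) 2.9 pitch deg -0.49 roll 0.62 X [ 82. 164.] Y [-24.  26.]
```

View pics/top_b.png

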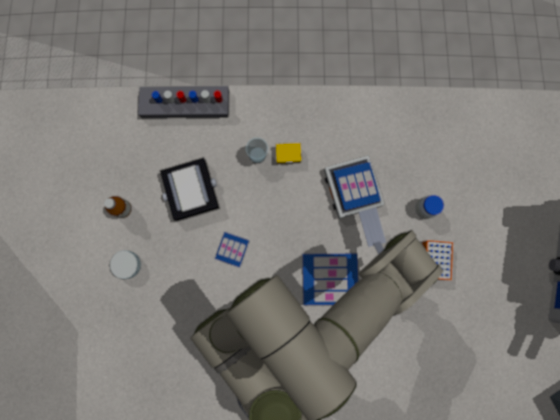

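View pics/side_b.png

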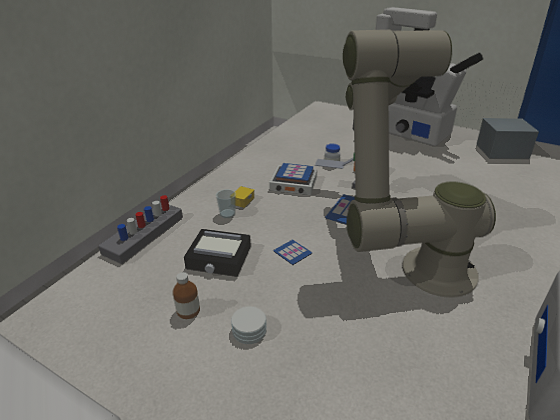

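drive_tool([
  [0.001,0.006,0],
  [0,0.012,0],
  [0,0.015,0],
  [0,0.015,0],
  [0,0.01,0],
  [0,0.006,0],
  [0,0,0],
  [0,0,0],
], gripper=[1,1,1,1,1,1,1,1], turn=[0,0,0,0,0,0,0,0])

```text
time_s: 9.05
eef_pos: [391.7, -325.2, 72.5]
ee_rot: [-0.559, 0.559, -0.433, 0.433]
force: [-0.3, 0.5, -2.6]
grip_width: 0.27
```

```bash
python3 - <<'E'
from h import *
go((391,-324.6,71),14.5)
E
python3 chk.py c
python3 - <<'E'
from h import *
p=np.load("side_c.npz")['p'];cv2.imwrite("pics/sc.png",cv2.resize(p[130:210,250:400],None,fx=5,fy=5,interpolation=cv2.INTER_CUBIC)[:,:,::-1])
p=np.load("top_c.npz")['p']
cv2.imwrite("pics/tc.png",bev("top",p[:,:,::-1].copy(),47,430,730,-400,-170,2.5)) 
E
```

```text
t 9.05 pos [ 391.7 -325.2   72.5] yaw 14.51 tilt [ 2.e-04 -1.e+00  1.e-04] TURN 0.01 OFF r,d,f [-0.8  1.5 -0.5] F [-0.3  0.5 -2.6] M [-0.02  0.03 -0.03] gw 0.27 j1,6 [-0.92  0.47  1.73  0.    0.94  0.39]
top 472 z at centre(top of blade, exp 3) 3.0 pitch deg -0.81 roll 0.14 X [ 82. 165.] Y [-26.  27.]
```

View pics/sc.png

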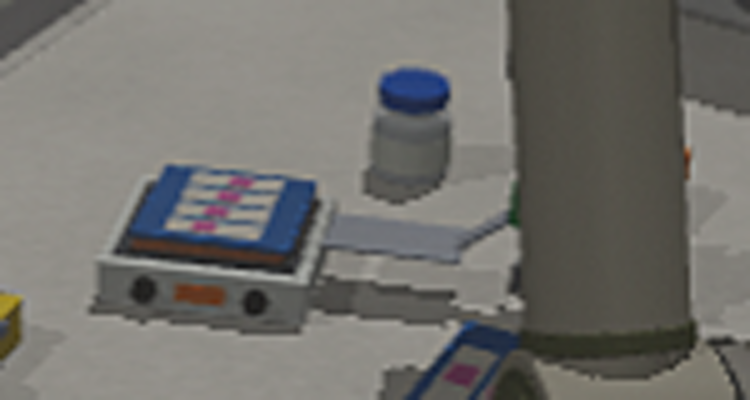

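```bash
python3 -c "
import cv2;i=cv2.imread('pics/tc.png');cv2.imwrite('pics/tc2.png',cv2.resize(i,None,fx=.8,fy=.8))"
```

```text
(no output)
```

View pics/tc2.png

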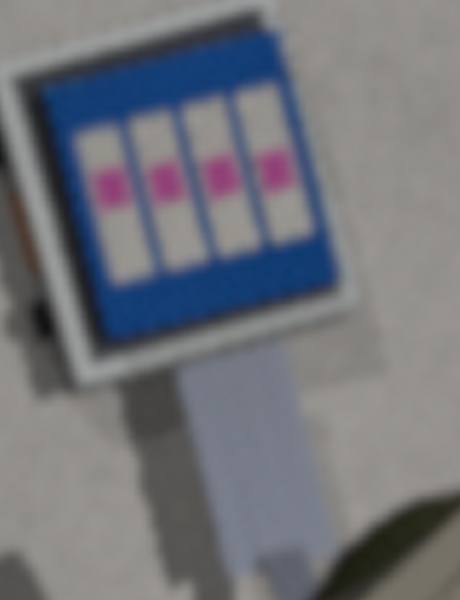

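```bash
cat > blade.py <<'E'
from h import *
import sys
tag=sys.argv[1]; zz=float(sys.argv[2])
s,P,R,y=pose()
p=np.load(f"top_{tag}.npz")['p'][:,:,::-1].copy()
a=np.radians(y); f=np.array([np.cos(a),np.sin(a)]); l=np.array([-f[1],f[0]])
c=P[:2]+112*f
x1=c[0]+110;y1=c[1]+110
im=bev("top",p,zz,x1-220,x1,y1-220,y1,3)
hsv=cv2.cvtColor(im,cv2.COLOR_BGR2HSV).astype(int)
g,h2=np.indices(im.shape[:2]); X=x1-g/3; Y=y1-h2/3
u=(X-c[0])*f[0]+(Y-c[1])*f[1]; v=(X-c[0])*l[0]+(Y-c[1])*l[1]
m=(hsv[...,0]>105)&(hsv[...,0]<135)&(hsv[...,1]>22)&(hsv[...,1]<100)&(abs(v)<42)
# per-slice edges
us=np.arange(-45,float(sys.argv[3]) if len(sys.argv)>3 else 45,3); L=[];Rr=[];U=[]
for q in us:
    k=m&(abs(u-q)<1.5)
    if k.sum()<100: continue
    vv=v[k]; U.append(q);L.append(np.percentile(vv,99));Rr.append(np.percentile(vv,1))
U=np.array(U);L=np.array(L);Rr=np.array(Rr)
mid=np.polyfit(U,(L+Rr)/2,1)
print("width",np.median(L-Rr).round(1),"blade rel yaw deg",np.degrees(mid[0]).round(2),"lateral(left+) at centre",mid[1].round(2),"left/right slopes",np.degrees(np.polyfit(U,L,1)[0]).round(2),np.degrees(np.polyfit(U,Rr,1)[0]).round(2))
k=m&(abs(v)<20); print("u range",np.percentile(u[k],[.5,99.5]).round(1))
E
python3 blade.py c 49; python3 - <<'E'
from h import *
p=np.load("top_c.npz")['p'][:,:,::-1].copy()
im=bev("top",p,58,535,735,-365,-165,4);h=cv2.cvtColor(im,cv2.COLOR_BGR2HSV)
m=((h[...,0]>100)&(h[...,0]<125)&(h[...,1]>120)).astype(np.uint8)
n,l,s,_=cv2.connectedComponentsWithStats(m);i=1+np.argmax(s[1:,4])
q=np.argwhere(l==i)[:,::-1]; r=cv2.minAreaRect(q.astype(np.float32)); print(735-r[0][1]/4,-165-r[0][0]/4,np.array(r[1])/4,r[2])
E
```

```text
width 52.3 blade rel yaw deg -0.31 lateral(left+) at centre 0.98 left/right slopes -0.14 -0.47
u range [-74.2 110.9]
635.1172561645508 -261.67921447753906 [132.99505615 120.79467773] 75.58872985839844
```

```bash
python3 - <<'E'
from h import *
f=np.array([np.cos(np.radians(14.5)),np.sin(np.radians(14.5))]); t=np.array([635.1,-261.7])-127*f; print(t)
go((*t,71.5),14.5)
E
```

```text
[ 512.14524967 -293.49826051]
t 9.15 pos [ 391.8 -325.5   73. ] yaw 14.5 tilt [ 1.3e-03 -1.0e+00  6.0e-04] TURN 0.0 OFF r,d,f [ -0.9   1.5 124.5] F [ 0.5 -0.1 -1.7] M [ 0.02  0.03 -0.03] gw 0.267 j1,6 [-0.92  0.47  1.73  0.    0.94  0.39]
```

drive_tool([
  [0,0.001,0],
  [0,0,0.005],
  [0,0,0.01],
  [0,0,0.01],
  [0,0,0.01],
  [0,0,0.01],
  [0,0,0.01],
  [0,0,0.005],
  [0,0,0],
], gripper=[1,1,1,1,1,1,1,1,1], turn=[0,0,0,0,0,0,0,0,0])

```text
time_s: 9.9
eef_pos: [450.7, -309.7, 71.2]
ee_rot: [0.559, -0.559, 0.432, -0.433]
force: [-0.9, -0.2, -2.7]
grip_width: 0.267
```

```bash
python3 - <<'E'
from h import *
go((512.1,-293.5,71.5),14.5)
E
python3 chk.py d
python3 - <<'E'
from h import *
p=np.load("side_d.npz")['p'];a=cv2.resize(p[145:205,260:380],None,fx=5,fy=5,interpolation=cv2.INTER_CUBIC)[:,:,::-1]
p=np.load("top_d.npz")['p'];b=cv2.resize(p[140:260,290:410],(600,600),interpolation=cv2.INTER_CUBIC)[:,:,::-1]
cv2.imwrite("pics/d.png",cv2.resize(np.vstack([a,b]),(533,800))[:800][:,:] if 0 else cv2.resize(np.vstack([a,b]),(400,600)))
E
```

```text
t 9.9 pos [ 450.7 -309.7   71.2] yaw 14.57 tilt [ 1.e-04 -1.e+00  2.e-04] TURN 0.07 OFF r,d,f [-0.3 -0.3 63.5] F [-0.9 -0.2 -2.7] M [-0.04  0.04  0.01] gw 0.267 j1,6 [-0.82  0.54  1.62  0.    0.99  0.5 ]
side 92 z at centre(top of blade, exp 3) 8.1 pitch deg 4.49 roll -0.08 X [ 98. 182.] Y [-34.  38.]
top 557 z at centre(top of blade, exp 3) 5.5 pitch deg 9.93 roll -0.07 X [ 82. 179.] Y [-36.  35.]
```

View pics/d.png

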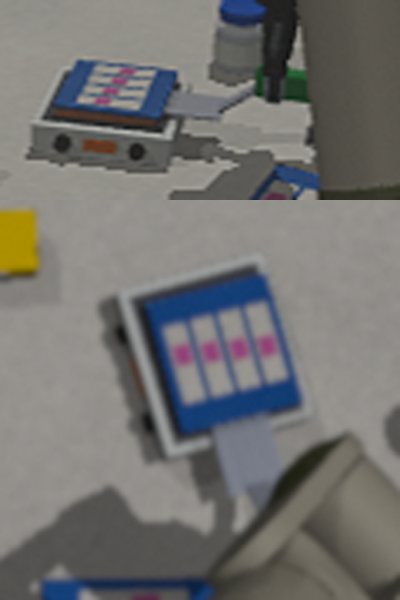

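The blade has gone under the carrier, carrier unmoved and no contact force. I'll finish the insertion.

drive_tool([
  [0,0,0.005],
  [0,0,0.01],
  [0,0,0.01],
  [0,0,0.01],
  [0,0,0.01],
  [0,0,0.01],
  [0,0,0.006],
  [0,0,0.0025],
  [0,0,0],
  [0,0,0],
], gripper=[1,1,1,1,1,1,1,1,1,1], turn=[0,0,0,0,0,0,0,0,0,0])

```text
time_s: 10.83
eef_pos: [510.9, -294.3, 71.2]
ee_rot: [-0.559, 0.559, -0.433, 0.433]
force: [-0.1, -0.7, -2.7]
grip_width: 0.271
```

```bash
python3 - <<'E'
from h import *
go((512.1,-293.5,71.5),14.5)
E
python3 chk.py e
python3 - <<'E'
from h import *
p=np.load("side_e.npz")['p'];a=cv2.resize(p[145:205,260:380],(600,300),interpolation=cv2.INTER_CUBIC)[:,:,::-1]
p=np.load("top_e.npz")['p'];b=cv2.resize(p[140:260,290:410],(600,600),interpolation=cv2.INTER_CUBIC)[:,:,::-1]
cv2.imwrite("pics/e.png",cv2.resize(np.vstack([a,b]),(400,600)))
im=bev("top",p[:,:,::-1].copy(),58,535,735,-365,-165,4);h=cv2.cvtColor(im,cv2.COLOR_BGR2HSV)
m=((h[...,0]>100)&(h[...,0]<125)&(h[...,1]>120)).astype(np.uint8)
n,l,s,_=cv2.connectedComponentsWithStats(m);i=1+np.argmax(s[1:,4])
q=np.argwhere(l==i)[:,::-1]; r=cv2.minAreaRect(q.astype(np.float32)); print(735-r[0][1]/4,-165-r[0][0]/4,np.array(r[1])/4,r[2])
E
```

```text
t 10.83 pos [ 510.9 -294.3   71.2] yaw 14.5 tilt [-3.e-04 -1.e+00 -3.e-04] TURN 0.0 OFF r,d,f [-0.5 -0.3  1.3] F [-0.1 -0.7 -2.7] M [-0.    0.03 -0.  ] gw 0.271 j1,6 [-0.72  0.62  1.48 -0.    1.05  0.6 ]
side 116 z at centre(top of blade, exp 3) 11.8 pitch deg 0.12 roll 1.02 X [ 81. 184.] Y [-36.  38.]
top 397 z at centre(top of blade, exp 3) 12.8 pitch deg 0.01 roll -0.13 X [ 81. 184.] Y [-35.  38.]
635.0384826660156 -261.6058349609375 [132.90385437 120.92905426] 75.62999725341797
```

View pics/e.png

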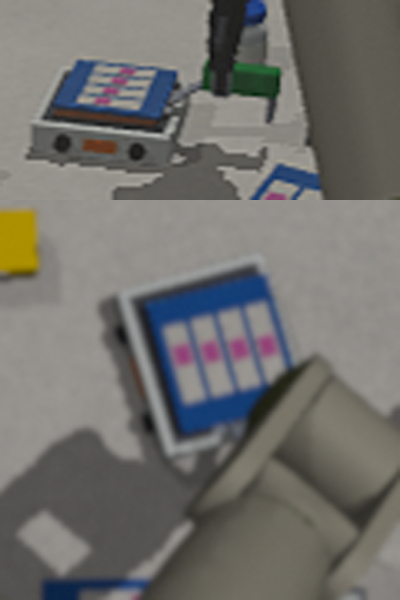

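drive_tool([
  [0,-0.0015,0],
  [0,-0.0015,0],
  [0,-0.001,0],
  [0,-0.001,0],
  [0,-0.001,0],
  [0,-0.001,0],
  [0,-0.001,0],
  [0,-0.001,0],
  [0,-0.002,0],
  [0,-0.003,0],
  [0,-0.004,0],
  [0,0,0],
  [0,0,0],
], gripper=[1,1,1,1,1,1,1,1,1,1,1,1,1], turn=[0,0,0,0,0,0,0,0,0,0,0,0,0])

```text
time_s: 12.02
eef_pos: [511.2, -294.4, 89.6]
ee_rot: [-0.559, 0.559, -0.433, 0.433]
force: [-0.7, 0.4, -3.6]
grip_width: 0.269
```

```bash
python3 - <<'E'
from h import *
go((512.1,-293.5,71.5),14.5)
E
python3 chk.py f
python3 - <<'E'
from h import *
p=np.load("side_f.npz")['p'];a=cv2.resize(p[145:205,260:380],(800,400),interpolation=cv2.INTER_CUBIC)[:,:,::-1]
cv2.imwrite("pics/f.png",a)
E
```

```text
t 12.02 pos [ 511.2 -294.4   89.6] yaw 14.5 tilt [ 5.e-04 -1.e+00  4.e-04] TURN 0.0 OFF r,d,f [-0.7 18.1  1.1] F [-0.7  0.4 -3.6] M [-0.03  0.23  0.05] gw 0.269 j1,6 [-0.72  0.59  1.47 -0.    1.08  0.6 ]
side 119 z at centre(top of blade, exp 3) 7.2 pitch deg -0.46 roll 0.03 X [ 81. 183.] Y [-38.  37.]
top 412 z at centre(top of blade, exp 3) 8.4 pitch deg -0.52 roll 0.37 X [ 81. 184.] Y [-35.  37.]
```

View pics/f.png

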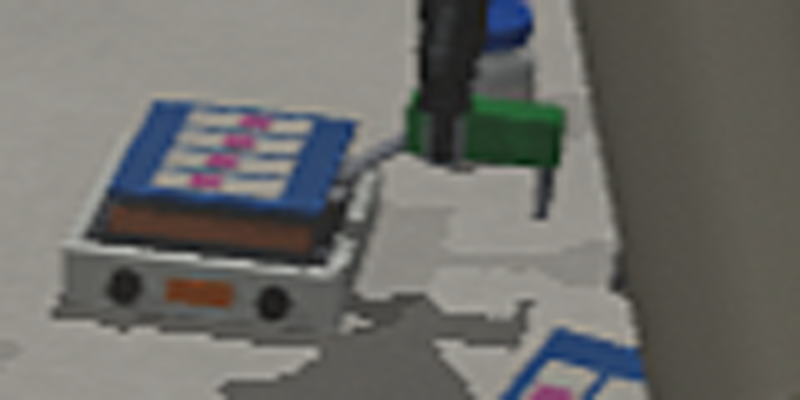

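The carrier is up and level on the blade. At (88,205)–(355,120) in the crop it sits clear of the copper rail. Now I'll raise it, draw back a little and turn to the stage's heading.

drive_tool([
  [0,-0.001,0],
  [0,-0.002,0],
  [0,-0.003,0],
  [0,-0.004,0],
  [0,-0.005,0],
  [0,-0.006,-0.001],
  [0,-0.006,-0.002],
  [0,-0.006,-0.003],
  [0,-0.005,-0.004],
  [0,-0.004,-0.005],
  [0,-0.003,-0.005],
  [0,-0.002,-0.005],
  [0,-0.001,-0.005],
  [0,0,-0.004],
  [0,0,-0.003],
  [0,0,-0.002],
  [0,0,-0.001],
  [0,0,0],
  [0,0,0],
], gripper=[1,1,1,1,1,1,1,1,1,1,1,1,1,1,1,1,1,1,1], turn=[0,0,0,0,0,-0.23,-0.23,-0.23,-0.23,-0.23,-0.23,-0.23,-0.23,-0.23,-0.23,0,0,0,0])

```text
time_s: 13.7
eef_pos: [472.7, -305.1, 137.2]
ee_rot: [0.568, -0.568, 0.422, -0.422]
force: [-0.3, -0.4, -3.9]
grip_width: 0.269
```

```bash
python3 - <<'E'
from h import *
go((506.9,233.4,137),16.8)
E
cat > car.py <<'E'
from h import *
import sys
tag,z=sys.argv[1],float(sys.argv[2])
s,P,R,y=pose(); a=np.radians(y); f=np.array([np.cos(a),np.sin(a)]); l=np.array([-f[1],f[0]])
p=np.load(f"top_{tag}.npz")['p'][:,:,::-1].copy()
c=P[:2]+128*f if len(sys.argv)<4 else np.array([629.7,271]); x1,y1=c+110
im=bev("top",p,z,x1-220,x1,y1-220,y1,4);h=cv2.cvtColor(im,cv2.COLOR_BGR2HSV)
m=((h[...,0]>100)&(h[...,0]<125)&(h[...,1]>120)).astype(np.uint8)
n,L,st,_=cv2.connectedComponentsWithStats(m);i=1+np.argmax(st[1:,4])
q=np.argwhere(L==i)[:,::-1]; r=cv2.minAreaRect(q.astype(np.float32)); cc=np.array([x1-r[0][1]/4,y1-r[0][0]/4])
print("carrier",cc.round(1),(np.array(r[1])/4).round(1),"yaw",round(90-r[2],2),"rel TCP fwd,left",((cc-P[:2])@f).round(1),((cc-P[:2])@l).round(1))
b=[cv2.resize(np.load(f"{n}_{tag}.npz")['p'],(400,300)) for n in("side","top")]
cv2.imwrite(f"pics/car_{tag}.png",np.hstack(b)[:,:,::-1])
E
python3 chk.py g; python3 car.py g 119.5
```

```text
t 13.7 pos [ 472.7 -305.1  137.2] yaw 16.8 tilt [-1.e-04 -1.e+00  0.e+00] TURN -0.0 OFF r,d,f [-5.056e+02  2.000e-01  1.884e+02] F [-0.3 -0.4 -3.9] M [-0.06  0.19  0.06] gw 0.269 j1,6 [-0.78  0.48  1.51  0.    1.15  0.5 ]
side 116 z at centre(top of blade, exp 3) 7.3 pitch deg -0.55 roll 0.11 X [ 81. 183.] Y [-36.  36.]
top 447 z at centre(top of blade, exp 3) 8.6 pitch deg -0.61 roll 0.1 X [ 81. 184.] Y [-37.  38.]
carrier [ 596.2 -267.1] [131.8 121.2] yaw 17.28 rel TCP fwd,left 129.1 0.6
```

View pics/car_g.png

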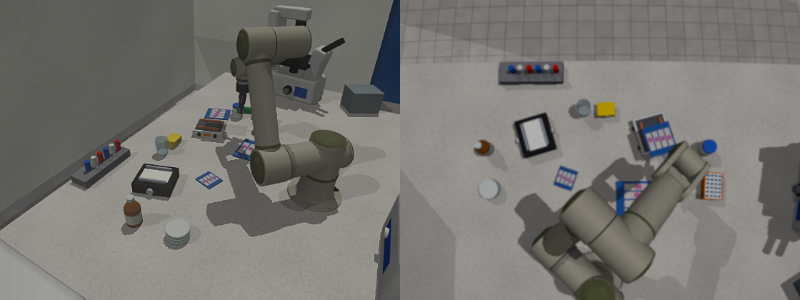

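drive_tool([
  [-0.002,0,0.0007],
  [-0.004,0,0.0015],
  [-0.006,0,0.0022],
  [-0.008,0,0.003],
  [-0.01,0,0.0037],
  [-0.012,0,0.0045],
  [-0.014,0,0.0052],
  [-0.016,0,0.006],
  [-0.018,0,0.0067],
  [-0.018,0,0.0067],
  [-0.018,0,0.0067],
  [-0.018,0,0.0067],
  [-0.018,0,0.0067],
  [-0.018,0,0.0067],
  [-0.018,0,0.0067],
  [-0.018,0,0.0067],
  [-0.018,0,0.0067],
  [-0.018,0,0.0067],
  [-0.018,0,0.0067],
  [-0.018,0,0.0067],
], gripper=[1,1,1,1,1,1,1,1,1,1,1,1,1,1,1,1,1,1,1,1], turn=[0,0,0,0,0,0,0,0,0,0,0,0,0,0,0,0,0,0,0,0])

```text
time_s: 15.47
eef_pos: [491.4, 3.6, 137.4]
ee_rot: [0.568, -0.568, 0.421, -0.421]
force: [0.3, 0.6, -4.3]
grip_width: 0.266
```

drive_tool([
  [-0.018,0,0.0067],
  [-0.018,0,0.0067],
  [-0.018,0,0.0067],
  [-0.018,0,0.0067],
  [-0.018,0,0.0067],
  [-0.018,0,0.0067],
  [-0.016,0,0.006],
  [-0.016,0,0.006],
  [-0.014,0,0.0052],
  [-0.012,0,0.0045],
  [-0.01,0,0.0037],
  [-0.009,0,0.0033],
  [-0.008,0,0.003],
  [-0.006,0,0.0022],
  [-0.004,0,0.0015],
  [-0.002,0,0.0007],
  [-0.001,0,0],
  [0,0,0],
  [0,0,0],
  [0,0,0],
], gripper=[1,1,1,1,1,1,1,1,1,1,1,1,1,1,1,1,1,1,1,1], turn=[0,0,0,0,0,0,0,0,0,0,0,0,0,0,0,0,0,0,0,0])

```text
time_s: 17.13
eef_pos: [505.5, 220.5, 137.3]
ee_rot: [-0.568, 0.568, -0.422, 0.422]
force: [-0.7, -0.7, -3.6]
grip_width: 0.266
```

```bash
python3 - <<'E'
from h import *
go((506.9,233.4,137),16.8)
E
python3 chk.py h; python3 car.py h 119.5
```

```text
t 17.13 pos [505.5 220.5 137.3] yaw 16.77 tilt [ 1.e-04 -1.e+00 -1.e-04] TURN -0.03 OFF r,d,f [-12.    0.3   5. ] F [-0.7 -0.7 -3.6] M [-0.05  0.25 -0.02] gw 0.266 j1,6 [ 0.2   0.46  1.54 -0.    1.14  1.48]
side 221 z at centre(top of blade, exp 3) 7.9 pitch deg -0.46 roll 0.04 X [ 81. 183.] Y [-36.  38.]
top 323 z at centre(top of blade, exp 3) 8.3 pitch deg -0.13 roll 0.01 X [102. 184.] Y [-37.  37.]
carrier [626.8 256.2] [134.8 129.9] yaw 16.65 rel TCP fwd,left 126.3 -0.9
```

View pics/car_h.png

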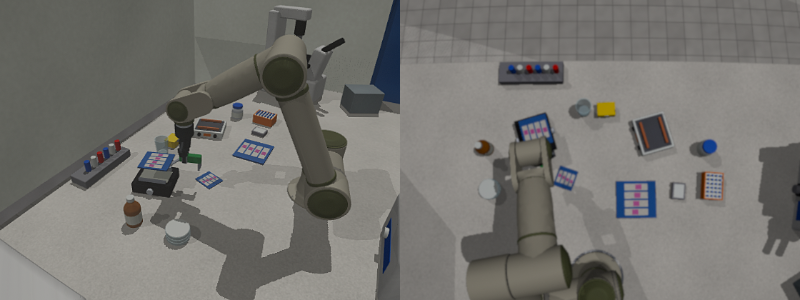

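```bash
python3 - <<'E'
from h import *
s,P,R,y=pose(); a=np.radians(y); f=np.array([np.cos(a),np.sin(a)]); l=np.array([-f[1],f[0]])
for n in("top","side"):
    p=np.load(f"{n}_h.npz")['p'][:,:,::-1].copy(); k,D,V=K(n)
    # TCP-aligned bev: cols left->right = left+80..-80 ; rows fwd 210..50
    s_=4; uu=np.arange(210,40,-1/s_); vv=np.arange(80,-80,-1/s_); U,Vv=np.meshgrid(uu,vv,indexing='ij')
    Q=P[:2]+U[...,None]*f+Vv[...,None]*l; Q=np.concatenate([Q,np.full(U.shape+(1,),P[2]-26.6+9)],-1).reshape(-1,3)
    q,_=cv2.projectPoints(Q,cv2.Rodrigues(V[:3,:3])[0],V[:3,3],k,D); q=q.reshape(*U.shape,2).astype(np.float32)
    im=cv2.remap(p,q[...,0],q[...,1],cv2.INTER_CUBIC)
    for g in range(0,160,20): cv2.line(im,(g*4,0),(g*4,5),(0,255,255),1)
    for g in range(0,170,20): cv2.line(im,(0,g*4),(5,g*4),(0,255,255),1)
    cv2.imwrite(f"pics/al_{n}.png",cv2.resize(im,None,fx=.85,fy=.85))
E
```

```text
(no output)
```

View pics/al_top.png

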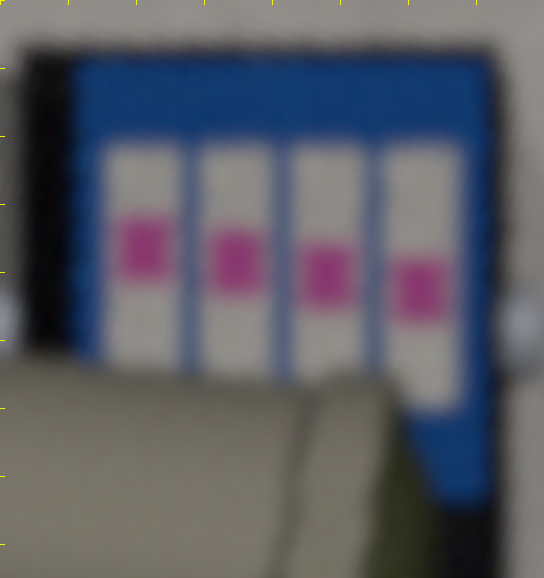

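View pics/al_side.png

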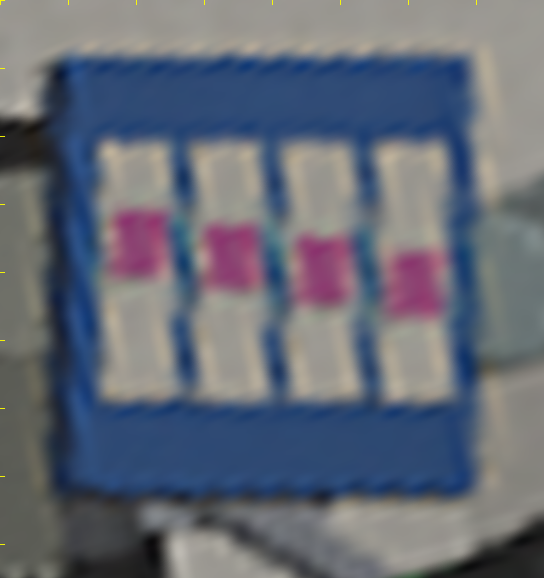

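```bash
cat > al.py <<'E'
from h import *
def al(tag,P,yaw,n,z=None,lo=50,hi=210,src=None):
    a=np.radians(yaw); f=np.array([np.cos(a),np.sin(a)]); l=np.array([-f[1],f[0]]); P=np.array(P)
    p=np.load(f"{n}_{tag}.npz")['p'][:,:,::-1].copy(); k,D,V=K(n)
    s_=4; uu=np.arange(hi,lo,-1/s_); vv=np.arange(90,-90,-1/s_); U,Vv=np.meshgrid(uu,vv,indexing='ij')
    Q=P[:2]+U[...,None]*f+Vv[...,None]*l; Q=np.concatenate([Q,np.full(U.shape+(1,),P[2]-26.6+9 if z is None else z)],-1).reshape(-1,3)
    q,_=cv2.projectPoints(Q,cv2.Rodrigues(V[:3,:3])[0],V[:3,3],k,D); q=q.reshape(*U.shape,2).astype(np.float32)
    im=cv2.remap(p,q[...,0],q[...,1],cv2.INTER_CUBIC)
    h=cv2.cvtColor(im,cv2.COLOR_BGR2HSV).astype(int)
    pink=(h[...,0]>140)&(h[...,0]<175)&(h[...,1]>70)
    nn,L,st,ct=cv2.connectedComponentsWithStats(pink.astype(np.uint8))
    ids=[i for i in range(1,nn) if st[i,4]>1000]
    C=np.array([[hi-ct[i][1]/4,90-ct[i][0]/4] for i in ids])
    if len(C): C=C[np.argsort(-C[:,1])]; print(tag,n,"pink fwd,left:",C.round(1).tolist(),"mean",C.mean(0).round(2),"slope",np.degrees(np.polyfit(C[:,1],C[:,0],1)[0]).round(2))
    return im
if __name__=="__main__":
    for n in("top","side"):
        al("e",(510.9,-294.3,75.6),14.5,n); al("f",(511.2,-294.4,89.6),14.5,n); al("g",(472.7,-305.1,137.2),16.8,n); al("h",(505.5,220.5,137.3),16.77,n)
E
python3 al.py
```

```text
e top pink fwd,left: [[136.8, 37.4], [132.8, 10.6], [128.8, -16.7], [125.0, -43.6]] mean [130.83  -3.07] slope 8.35
f top pink fwd,left: [[136.8, 37.9], [132.8, 10.9], [128.7, -16.0], [124.8, -43.4]] mean [130.78  -2.65] slope 8.5
g top pink fwd,left: [[137.0, 37.8], [132.8, 10.7], [128.6, -16.4], [124.8, -43.5]] mean [130.81  -2.86] slope 8.63
h top pink fwd,left: [[136.8, 37.7], [132.8, 10.7], [128.9, -16.0], [124.9, -43.3]] mean [130.88  -2.77] slope 8.4
e side pink fwd,left: [[139.0, 40.2], [135.4, 13.3], [130.9, -13.8], [126.7, -40.6]] mean [133.    -0.21] slope 8.84
f side pink fwd,left: [[138.8, 40.3], [134.9, 13.3], [130.7, -13.6], [126.6, -41.3]] mean [132.76  -0.31] slope 8.6
g side pink fwd,left: [[139.1, 41.1], [135.3, 13.6], [131.0, -13.5], [127.1, -40.9]] mean [1.3313e+02 7.0000e-02] slope 8.42
h side pink fwd,left: [[138.6, 39.1], [134.6, 11.8], [130.8, -15.0], [126.5, -42.0]] mean [132.62  -1.52] slope 8.54
```

```bash
python3 - <<'E'
from al import *
for tag,P,yw in(("b",(510.9,-294.3,75.6),14.5),("f",(511.2,-294.4,89.6),14.5),("h",(505.5,220.5,137.3),16.77)):
    for n in ("top","side"):
        im=al(tag,P,yw,n).astype(float)
        bl=im[...,0]-im[...,2]   # B-R
        def prof(rows):
            g=cv2.GaussianBlur(bl[rows].mean(0)[None],(1,1),0)[0]; d=np.gradient(cv2.GaussianBlur(g[None].astype(np.float32),(9,1),0)[0])
            i=np.argmax(d[:200]); j=600+np.argmin(d[600:]) if len(d)>600 else 0
            j=520+np.argmin(d[520:]); return 90-i/4,90-j/4
        for a in (185,160,):  # fwd rows
            r0=int((210-a)*4); print(tag,n,"fwd",a,"L/R edges",prof(slice(r0-12,r0+12)),"mid",np.mean(prof(slice(r0-12,r0+12))))
        c=bl[:,int((90+20)*4):int((90+50)*4)].mean(1); d=np.gradient(cv2.GaussianBlur(c[None].astype(np.float32),(9,1),0)[0])
        print("   front",210-np.argmax(d[:160])/4,"rear",210-(480+np.argmin(d[480:]))/4)
im=al("f",(511.2,-294.4,89.6),14.5,"top"); cv2.imwrite("pics/alf.png",cv2.resize(im,None,fx=.8,fy=.8))
E
```

```text
b top pink fwd,left: [[136.8, 37.4], [132.8, 10.6], [128.8, -16.7], [124.9, -43.6]] mean [130.82  -3.06] slope 8.4
b top fwd 185 L/R edges (np.float64(58.25), np.float64(-62.0)) mid -1.875
b top fwd 160 L/R edges (np.float64(58.5), np.float64(-61.5)) mid -1.5
   front 193.25 rear 63.5
b side pink fwd,left: [[139.1, 40.2], [135.4, 13.4], [130.9, -13.7], [126.7, -40.5]] mean [133.02  -0.17] slope 8.82
b side fwd 185 L/R edges (np.float64(70.5), np.float64(-57.5)) mid 6.5
b side fwd 160 L/R edges (np.float64(71.25), np.float64(-59.75)) mid 5.75
   front 193.5 rear 65.25
f top pink fwd,left: [[136.8, 37.9], [132.8, 10.9], [128.7, -16.0], [124.8, -43.4]] mean [130.78  -2.65] slope 8.5
f top fwd 185 L/R edges (np.float64(59.75), np.float64(-59.0)) mid 0.375
f top fwd 160 L/R edges (np.float64(59.25), np.float64(-61.25)) mid -1.0
   front 193.0 rear 82.5
f side pink fwd,left: [[138.8, 40.3], [134.9, 13.3], [130.7, -13.6], [126.6, -41.3]] mean [132.76  -0.31] slope 8.6
f side fwd 185 L/R edges (np.float64(63.0), np.float64(-56.0)) mid 3.5
f side fwd 160 L/R edges (np.float64(64.25), np.float64(-58.25)) mid 3.0
   front 192.75 rear 65.5
h top pink fwd,left: [[136.8, 37.7], [132.8, 10.7], [128.9, -16.0], [124.9, -43.3]] mean [130.88  -2.77] slope 8.4
h top fwd 185 L/R edges (np.float64(59.0), np.float64(-64.25)) mid -2.625
h top fwd 160 L/R edges (np.float64(59.25), np.float64(-64.25)) mid -2.5
   front 193.0 rear 76.5
h side pink fwd,left: [[138.6, 39.1], [134.6, 11.8], [130.8, -15.0], [126.5, -42.0]] mean [132.62  -1.52] slope 8.54
h side fwd 185 L/R edges (np.float64(61.5), np.float64(-58.5)) mid 1.5
h side fwd 160 L/R edges (np.float64(60.75), np.float64(-59.25)) mid 0.75
   front 193.5 rear 64.75
f top pink fwd,left: [[136.8, 37.9], [132.8, 10.9], [128.7, -16.0], [124.8, -43.4]] mean [130.78  -2.65] slope 8.5
```

View pics/alf.png

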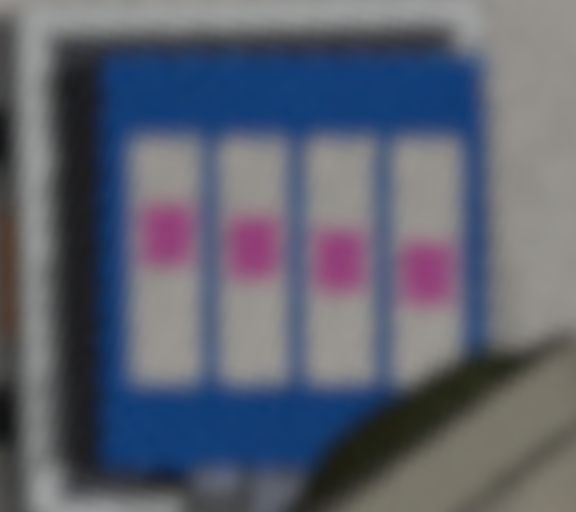

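```bash
python3 - <<'E'
from h import *
go((506.1,236.0,93),16.8)
E
```

```text
t 17.23 pos [505.5 220.6 137.3] yaw 16.78 tilt [-0. -1.  0.] TURN -0.02 OFF r,d,f [-14.6  44.3   5. ] F [-0.   0.2 -3.3] M [-0.04  0.19  0.02] gw 0.265 j1,6 [0.2  0.46 1.54 0.   1.14 1.48]
```

drive_tool([
  [-0.001,0,0.0003],
  [-0.002,0,0.0007],
  [-0.003,0,0.001],
  [-0.003,0,0.001],
  [-0.003,0,0.001],
  [-0.0016,0,0.0007],
  [-0.001,0,0.0003],
  [0,0.002,0],
  [0,0.004,0],
  [0,0.006,0],
  [0,0.007,0],
  [0,0.008,0],
  [0,0.007,0],
  [0,0.005,0],
  [0,0.003,0],
  [0,0.002,0],
  [0,0,0],
  [0,0,0],
], gripper=[1,1,1,1,1,1,1,1,1,1,1,1,1,1,1,1,1,1], turn=[0,0,0,0,0,0,0,0,0,0,0,0,0,0,0,0,0,0])

```text
time_s: 18.73
eef_pos: [506.2, 236.2, 93.5]
ee_rot: [0.568, -0.568, 0.422, -0.422]
force: [-0.7, -0.1, -4.7]
grip_width: 0.266
```

```bash
python3 - <<'E'
from h import *
go((506.1,236.0,93),16.8)
E
python3 chk.py i
python3 - <<'E'
from al import *
s,P,R,y=pose()
for n in("top","side"):
    im=al("i",P,y,n); cv2.imwrite(f"pics/ali_{n}.png",cv2.resize(im,None,fx=.8,fy=.8))
p=np.load("side_i.npz")['p'];cv2.imwrite("pics/i.png",cv2.resize(p[190:290,160:320],(800,500),interpolation=cv2.INTER_CUBIC)[:,:,::-1])
E
```

```text
t 18.73 pos [506.2 236.2  93.5] yaw 16.8 tilt [ 0.e+00 -1.e+00  4.e-04] TURN -0.0 OFF r,d,f [ 0.2  0.5 -0.2] F [-0.7 -0.1 -4.7] M [-0.01  0.17  0.01] gw 0.266 j1,6 [ 0.23  0.53  1.56 -0.    1.05  1.5 ]
side 234 z at centre(top of blade, exp 3) 8.1 pitch deg -0.79 roll 0.07 X [ 81. 183.] Y [-36.  36.]
top 307 z at centre(top of blade, exp 3) 8.9 pitch deg -0.66 roll -0.22 X [102. 184.] Y [-37.  36.]
i top pink fwd,left: [[136.9, 37.9], [132.6, 10.8], [128.9, -16.1], [124.8, -43.2]] mean [130.8   -2.67] slope 8.54
i side pink fwd,left: [[138.3, 39.5], [134.7, 12.6], [130.3, -14.6], [126.2, -41.6]] mean [132.38  -1.04] slope 8.65
```

View pics/i.png

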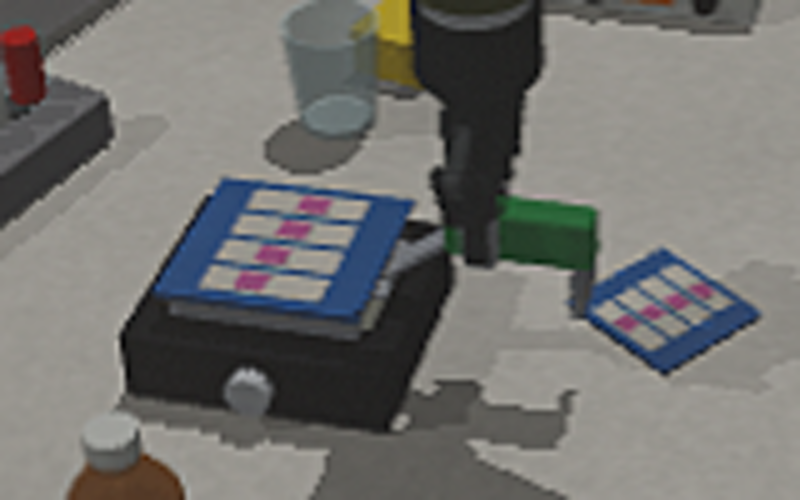

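View pics/ali_top.png

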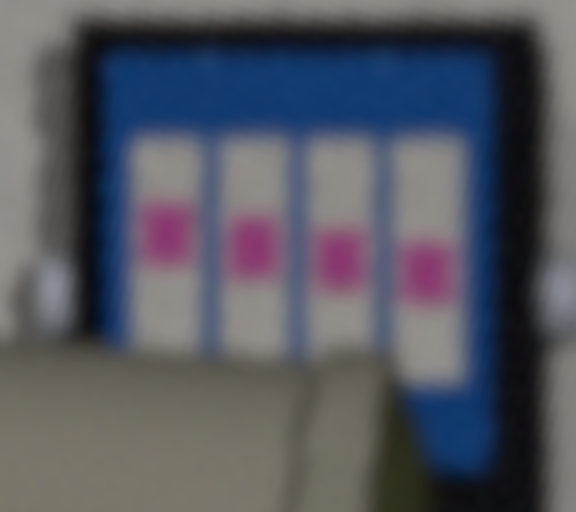

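```bash
cat > ov.py <<'E'
from h import *
def box(c,yaw,hx,hy,z0,z1,ox=0,oy=0):
    a=np.radians(yaw); f=np.array([np.cos(a),np.sin(a)]); l=np.array([-f[1],f[0]]); P=[]
    for z in(z0,z1):
        for sx,sy in((1,1),(1,-1),(-1,-1),(-1,1)):
            q=np.array(c)+(ox+sx*hx)*f+(oy+sy*hy)*l; P.append([*q,z])
    return np.array(P)
def draw(n,img,boxes,crop,S):
    k,D,V=K(n); u0,u1,v0,v1=crop
    im=cv2.resize(img[v0:v1,u0:u1],None,fx=S,fy=S,interpolation=cv2.INTER_CUBIC)[:,:,::-1].copy()
    for P,col in boxes:
        q,_=cv2.projectPoints(P,cv2.Rodrigues(V[:3,:3])[0],V[:3,3],k,D); q=((q.reshape(-1,2)-[u0,v0]+.5)*S).astype(int)
        for i in range(4):
            for a,b in((i,(i+1)%4),(4+i,4+(i+1)%4)): cv2.line(im,tuple(map(int,q[a])),tuple(map(int,q[b])),col,1,cv2.LINE_AA)
    return im
ST=((629.8,271.4),16.8)
def stage(c=ST[0],y=ST[1]): return [(box(c,y,85,75,0,50),(0,255,0)),(box(c,y,60,5,50,62,0,45),(0,255,255)),(box(c,y,60,5,50,62,0,-45),(0,255,255))]
E
python3 - <<'E'
from ov import *
for n,cr in(("side",(175,275,220,285)),("top",(145,235,145,235))):
    S=5
    a=draw(n,np.load(f"{n}0.npz")['p'],stage(),cr,S)
    zc=93.5-26.6+3
    b=draw(n,np.load(f"{n}_i.npz")['p'],[(box((629.8,271.4),16.8,65,60,zc,zc+6),(0,0,255))],cr,S)
    o=np.hstack([a,b]); cv2.imwrite(f"pics/ov_{n}.png",cv2.resize(o,None,fx=.8,fy=.8))
E
```

```text
(no output)
```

View pics/ov_side.png

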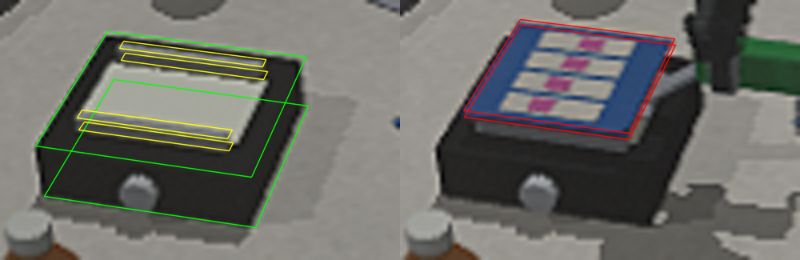

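View pics/ov_top.png

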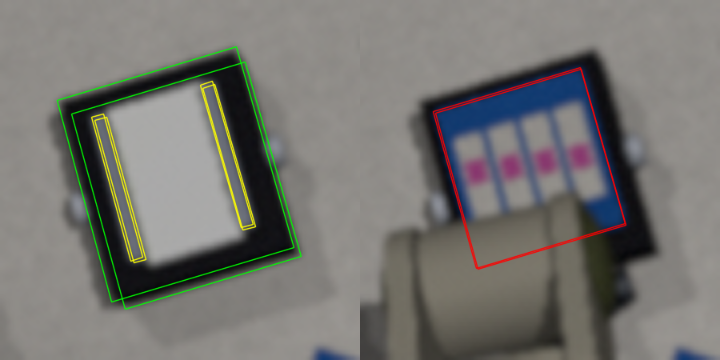

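```bash
python3 - <<'E'
from ov import *
a=draw("side",np.load("side0.npz")['p'],[],(185,255,225,265),11)
b=draw("side",np.load("side0.npz")['p'],stage(),(185,255,225,265),11)
cv2.imwrite("pics/ov2.png",cv2.resize(np.vstack([a,b]),(520,594)))
E
```

```text
(no output)
```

View pics/ov2.png

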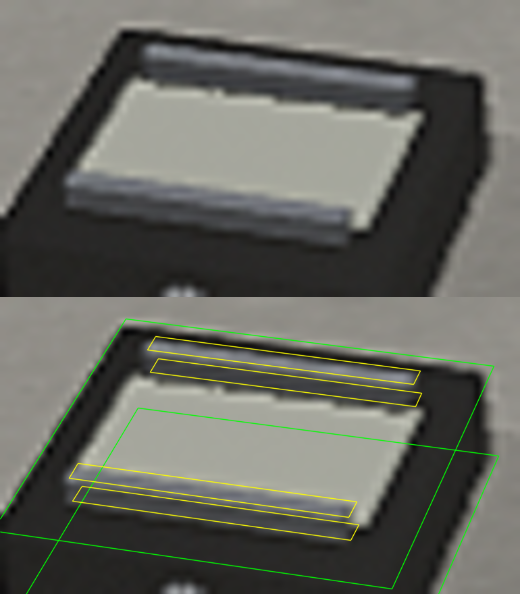

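Carrier and stage agree to about 1–2 mm in both views, and the labels haven't moved on the blade. Now I'll set it down slowly.

drive_tool([
  [0,0.001,0],
  [0,0.0015,0],
  [0,0.0015,0],
  [0,0.001,0],
  [0,0.0007,0],
  [0,0.0005,0],
  [0,0.0005,0],
  [0,0.0005,0],
  [0,0.0005,0],
  [0,0.0005,0],
  [0,0.0005,0],
  [0,0.0005,0],
  [0,0.0008,0],
  [0,0.001,0],
  [0,0.001,0],
  [0,0,0],
  [0,0,0],
], gripper=[1,1,1,1,1,1,1,1,1,1,1,1,1,1,1,1,1], turn=[0,0,0,0,0,0,0,0,0,0,0,0,0,0,0,0,0])

```text
time_s: 20.25
eef_pos: [506.1, 236.2, 81.3]
ee_rot: [-0.568, 0.568, -0.422, 0.422]
force: [0.6, -0.5, -3.6]
grip_width: 0.271
```

```bash
python3 - <<'E'
from h import *
go((506.1,236.0,81.5),16.8)
E
python3 chk.py j
python3 - <<'E'
from al import *
s,P,R,y=pose()
for n in("top","side"):
    al("j",P,y,n,z=68)
p=np.load("side_j.npz")['p'];cv2.imwrite("pics/j.png",cv2.resize(p[190:290,160:320],(800,500),interpolation=cv2.INTER_CUBIC)[:,:,::-1])
E
```

```text
t 20.25 pos [506.1 236.2  81.3] yaw 16.8 tilt [ 0.e+00 -1.e+00 -1.e-04] TURN 0.0 OFF r,d,f [ 0.2 -0.2 -0. ] F [ 0.6 -0.5 -3.6] M [ 0.    0.01 -0.04] gw 0.271 j1,6 [ 0.23  0.54  1.57 -0.    1.02  1.5 ]
side 231 z at centre(top of blade, exp 3) 11.9 pitch deg 0.12 roll 0.32 X [ 80. 184.] Y [-37.  38.]
top 303 z at centre(top of blade, exp 3) 12.5 pitch deg 0.09 roll 0.11 X [ 99. 184.] Y [-38.  37.]
j top pink fwd,left: [[136.7, 37.7], [132.5, 10.8], [128.7, -16.2], [124.6, -43.1]] mean [130.66  -2.69] slope 8.51
j side pink fwd,left: [[138.8, 39.1], [134.8, 12.4], [130.8, -15.1], [126.6, -41.6]] mean [132.75  -1.29] slope 8.62
```

View pics/j.png

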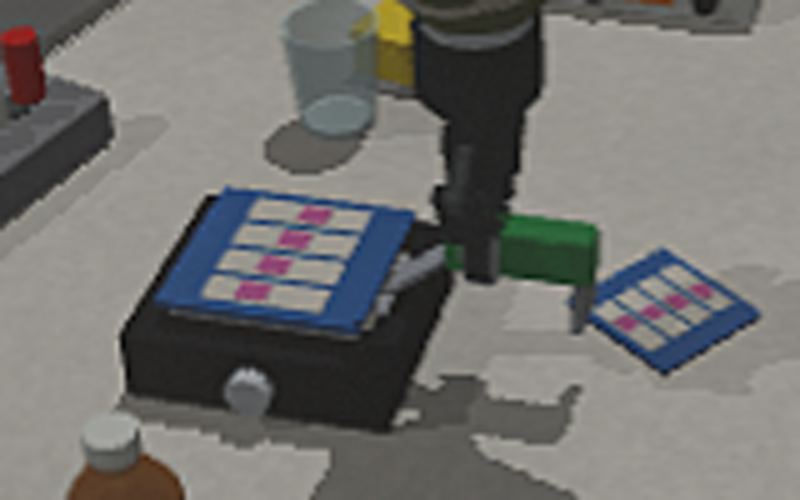

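drive_tool([
  [0,0,-0.002],
  [0,0,-0.004],
  [0,0,-0.006],
  [0,0,-0.008],
  [0,0,-0.01],
  [0,0,-0.01],
  [0,0,-0.01],
  [0,0,-0.01],
  [0,0,-0.01],
  [0,0,-0.01],
  [0,0,-0.01],
  [0,0,-0.01],
  [0,0,-0.01],
  [0,0,-0.01],
  [0,0,-0.01],
  [0,0,-0.005],
  [0,0,0],
  [0,0,0],
], gripper=[1,1,1,1,1,1,1,1,1,1,1,1,1,1,1,1,1,1], turn=[0,0,0,0,0,0,0,0,0,0,0,0,0,0,0,0,0,0])

```text
time_s: 21.85
eef_pos: [376.9, 197.2, 81.5]
ee_rot: [0.568, -0.567, 0.421, -0.422]
force: [-0.4, -0.1, -2.3]
grip_width: 0.264
```

```bash
python3 - <<'E'
from h import *
go((454.8,4.1,26.6),-4.25)
E
python3 chk.py k
python3 - <<'E'
from ov import *
from al import al
for n in("top","side"): al("k",(506.1,236.2,81.3),16.8,n,z=68)
for n,cr in(("side",(175,295,210,285)),("top",(145,245,145,235))):
    o=draw(n,np.load(f"{n}_k.npz")['p'],[(box((629.8,271.4),16.8,65,60,62,68),(0,0,255))],cr,6); cv2.imwrite(f"pics/k_{n}.png",o)
E
```

```text
t 21.85 pos [376.9 197.2  81.5] yaw 16.8 tilt [ 1.e-04 -1.e+00  8.e-04] TURN 21.05 OFF r,d,f [186.8  54.9  92. ] F [-0.4 -0.1 -2.3] M [ 0.02  0.   -0.06] gw 0.264 j1,6 [0.21 0.3  1.97 0.   0.88 1.48]
top 495 z at centre(top of blade, exp 3) 2.6 pitch deg -2.48 roll -0.02 X [ 82. 183.] Y [-26.  26.]
k top pink fwd,left: [[136.7, 37.7], [132.6, 10.7], [128.7, -16.2], [124.7, -43.1]] mean [130.67  -2.72] slope 8.52
k side pink fwd,left: [[138.9, 39.1], [134.8, 12.4], [130.8, -15.0], [126.6, -41.7]] mean [132.78  -1.3 ] slope 8.64
```

View pics/k_top.png

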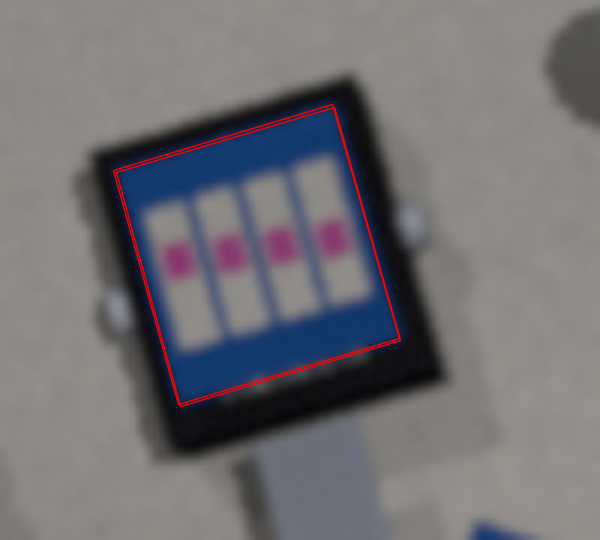

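View pics/k_side.png

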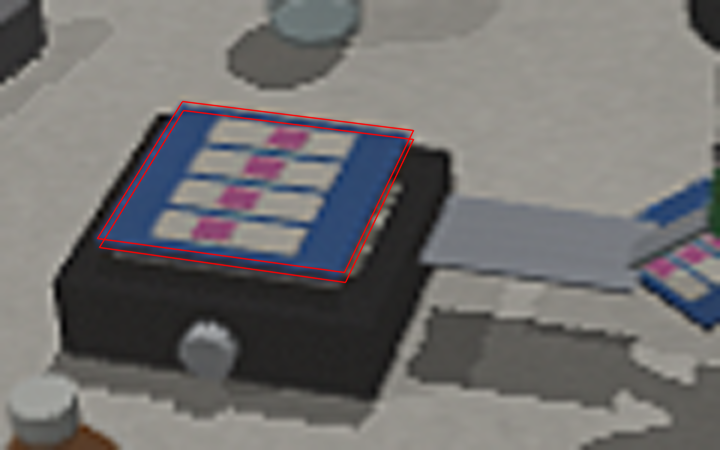

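```bash
python3 - <<'E'
from al import *
im=al("k",(506.1,236.2,81.3),16.8,"top",z=68,lo=40,hi=220).astype(np.float32); bl=cv2.GaussianBlur(im[...,0]-im[...,2],(7,7),0)
hi=220
# edges: sub-edge at half max
for v in (-50,-30,30,50):
    c=bl[:,int((90-v)*4)-10:int((90-v)*4)+10].mean(1); t=60; idx=np.where(c>t)[0]; print("lat",v,"front",hi-idx[0]/4,"rear",hi-idx[-1]/4)
for u in (185,70):
    c=bl[int((hi-u)*4)-10:int((hi-u)*4)+10].mean(0); idx=np.where(c>60)[0]; print("fwd",u,"left",90-idx[0]/4,"right",90-idx[-1]/4, c.max())
f=np.array([np.cos(np.radians(16.8)),np.sin(np.radians(16.8))]); l=np.array([-f[1],f[0]])
d=np.array([629.7,271.2])-[506.1,236.2]; print("stage in this frame",d@f,d@l)
E
```

```text
k top pink fwd,left: [[136.7, 37.7], [132.6, 10.7], [128.7, -16.2], [124.7, -43.1]] mean [130.67  -2.72] slope 8.52
lat -50 front 193.25 rear 63.25
lat -30 front 193.0 rear 65.0
lat 30 front 193.0 rear 64.75
lat 50 front 193.0 rear 63.0
fwd 185 left 57.25 right -63.5 95.58052
fwd 70 left 57.0 right -63.25 92.21883
stage in this frame 128.44080278802002 -2.2181476887143474
```

drive_tool([
  [0,-0.005,-0.005],
  [0,-0.01,-0.005],
  [0,-0.01,0],
  [0,-0.005,0],
  [0,0,0],
  [0,0,0],
  [0,0,0],
  [0.008,0,0.004],
  [0.015,0,0.009],
  [0.022,0,0.012],
  [0.025,0,0.013],
  [0.025,0,0.013],
  [0.025,0,0.013],
  [0.025,0,0.013],
  [0.02,0,0.012],
  [0.013,0,0.008],
  [0.0068,0,0.004],
  [0.002,0,0.001],
  [0,0,0],
  [0,0,0],
], gripper=[1,1,1,1,1,1,1,1,1,1,1,1,1,1,1,1,1,1,1,1], turn=[0,0,1.05,5,5,5,5,0,0,0,0,0,0,0,0,0,0,0,0,0])

```text
time_s: 23.62
eef_pos: [454.6, 1.1, 111.2]
ee_rot: [0.481, -0.482, 0.518, -0.518]
force: [-0.3, 0.2, -2.2]
grip_width: 0.265
```

```bash
python3 - <<'E'
from h import *
go((454.8,4.1,26.6),-4.25)
E
python3 chk.py l
```

```text
t 23.62 pos [454.6   1.1 111.2] yaw -4.17 tilt [-2.e-04 -1.e+00 -5.e-04] TURN 0.08 OFF r,d,f [-3.  84.6 -0.1] F [-0.3  0.2 -2.2] M [ 0.01 -0.01 -0.03] gw 0.265 j1,6 [-0.26  0.3   1.86  0.    0.98  1.39]
top 461 z at centre(top of blade, exp 3) 2.5 pitch deg -0.6 roll -0.61 X [ 82. 163.] Y [-25.  26.]
```

View pics/side_l.png

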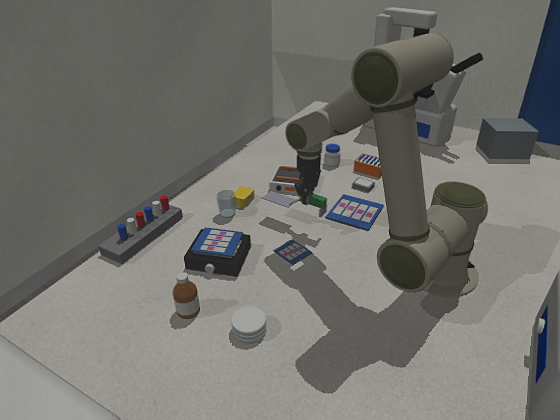

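drive_tool([
  [-0.001,0.006,0],
  [-0.001,0.012,0],
  [-0.001,0.014,0],
  [0,0.014,0],
  [0,0.012,0],
  [0,0.008,0],
  [0,0.005,0],
  [0,0.003,0],
  [0,0.002,0],
  [0,0.001,0],
  [0,0.001,0],
  [0,0.001,0],
  [0,0.001,0],
  [0,0.001,0],
  [0,0.001,0],
  [0,0.001,0],
  [0,0,0],
], gripper=[1,1,1,1,1,1,1,1,1,1,1,1,1,1,1,1,1], turn=[0,0,0,0,0,0,0,0,0,0,0,0,0,0,0,0,0])

```text
time_s: 25.13
eef_pos: [455.3, 3.5, 28.1]
ee_rot: [0.481, -0.481, 0.518, -0.518]
force: [-0.6, -0.3, -2.1]
grip_width: 0.265
```

```bash
python3 - <<'E'
from h import *
go((454.8,4.1,26.6),-4.25)
E
```

```text
t 25.13 pos [455.3   3.5  28.1] yaw -4.25 tilt [-0.e+00 -1.e+00 -3.e-04] TURN -0.0 OFF r,d,f [-0.6  1.5 -0.5] F [-0.6 -0.3 -2.1] M [-0.03 -0.02 -0.  ] gw 0.265 j1,6 [-0.25  0.45  1.92 -0.    0.77  1.39]
```

drive_tool([
  [0,0.0005,0],
  [0,0.0005,0],
  [0,0.0005,0],
  [0,0,0],
  [0,0,0],
], gripper=[1,1,1,1,1], turn=[0,0,0,0,0])

```text
time_s: 25.55
eef_pos: [455.3, 3.4, 26.8]
ee_rot: [0.481, -0.481, 0.518, -0.518]
force: [0.2, -0.2, -3.4]
grip_width: 0.266
```

```bash
python3 - <<'E'
from h import *
go((454.8,4.1,26.6),-4.25)
E
```

```text
t 25.55 pos [455.3   3.4  26.8] yaw -4.25 tilt [-0. -1. -0.] TURN 0.0 OFF r,d,f [-0.6  0.2 -0.6] F [ 0.2 -0.2 -3.4] M [ 0.03  0.03 -0.01] gw 0.266 j1,6 [-0.25  0.45  1.92  0.    0.77  1.39]
```

drive_tool([
  [0,0.0004,0],
  [0,0.0003,0],
  [0,0,0],
  [0,0,0],
], gripper=[1,1,1,1], turn=[0,0,0,0])

```text
time_s: 25.88
eef_pos: [455.4, 3.4, 26.6]
ee_rot: [-0.481, 0.481, -0.518, 0.518]
force: [-3.4, 0.2, 5.3]
grip_width: 0.265
```

```bash
python3 - <<'E'
from h import *
go((454.8,4.1,26.6),-4.25)
E
```

```text
t 25.88 pos [455.4   3.4  26.6] yaw -4.25 tilt [ 1.e-04 -1.e+00  2.e-04] TURN -0.0 OFF r,d,f [-0.6  0.  -0.7] F [-3.4  0.2  5.3] M [ 0.08  0.49 -0.05] gw 0.265 j1,6 [-0.25  0.46  1.92 -0.    0.77  1.39]
```

Contact with the bench (+5 N). I'll open, then rise straight up.

drive_tool([
  [0,0,0],
  [0,0,0],
  [0,0,0],
  [0,0,0],
  [0,0,0],
  [0,0,0],
  [0,0,0],
  [0,-0.005,0],
  [0,-0.015,0],
  [0,-0.025,0],
  [0,-0.03,0],
  [0,-0.03,0],
  [0,-0.03,0],
  [0,-0.02,0],
  [0,-0.01,0],
  [0,0,0],
], gripper=[0.6,0.4,0.2,0,0,0,0,0,0,0,0,0,0,0,0,0], turn=[0,0,0,0,0,0,0,0,0,0,0,0,0,0,0,0])

```text
time_s: 27.22
eef_pos: [456.2, 3.3, 193.6]
ee_rot: [-0.482, 0.48, -0.517, 0.52]
force: [1.0, 0.7, 0.2]
grip_width: 1.001
```

drive_tool([
  [0,0,-0.01],
  [0,0,-0.015],
  [0,0,-0.02],
  [0,0,-0.02],
  [0,0,-0.02],
  [0,0,-0.02],
  [0,0,-0.015],
  [0,0,-0.01],
  [0,0,0],
  [0,0,0],
  [0,0,0],
  [0,0,0],
], gripper=[0,0,0,0,0,0,0,0,0,0,0,0], turn=[0,0,0,0,0,0,0,0,0,0,0,0])

```text
time_s: 28.22
eef_pos: [326.2, 13.0, 190.9]
ee_rot: [0.481, -0.481, 0.518, -0.518]
force: [0.5, 0.3, 0.3]
grip_width: 1.002
```

```bash
python3 chk.py m; python3 - <<'E'
from al import *
go((454.8,4.1,126.6),-4.25)
for n in("top","side"): al("m",(506.1,236.2,81.3),16.8,n,z=68)
for n in("top","side"):
    W=cloud(n,np.load(f"{n}_m.npz")['d']); p=np.load(f"{n}_m.npz")['p']; h=cv2.cvtColor(p,cv2.COLOR_RGB2HSV)
    g=(h[...,0]>45)&(h[...,0]<85)&(h[...,1]>120)&(abs(W[...,0]-440)<80)&(abs(W[...,1])<60)
    b=(abs(W[...,0]-567)<45)&(abs(W[...,1]+5)<22)
    print(n,"green z",np.nanpercentile(W[g][:,2],[50,95]) if g.sum() else None,"blade z",np.nanmedian(W[b][:,2]),"near/far",np.nanmedian(W[b&(W[...,0]<550)][:,2]),np.nanmedian(W[b&(W[...,0]>585)][:,2]))
E
```

```text
t 28.32 pos [326.   13.  190.9] yaw -4.24 tilt [-1.e-04 -1.e+00 -5.e-04] TURN 0.01 OFF r,d,f [ -0.6  64.3 129.1] F [-0.4 -0.4 -0. ] M [-0.    0.03  0.01] gw 1.002 j1,6 [-0.32 -0.1   2.08 -0.    1.17  1.32]
m top pink fwd,left: [[136.7, 37.7], [132.5, 10.8], [128.8, -16.2], [124.6, -43.1]] mean [130.68  -2.71] slope 8.52
m side pink fwd,left: [[138.9, 39.1], [134.8, 12.4], [130.8, -15.1], [126.6, -41.7]] mean [132.78  -1.31] slope 8.65
top green z [61.43579005 66.28753768] blade z 2.487132528900173 near/far 2.248471243429379 2.487132528900173
side green z [59.67260837 62.41751361] blade z 1.2577830025060925 near/far 1.343312450041759 1.1251689737518347
```

View pics/side_m.png

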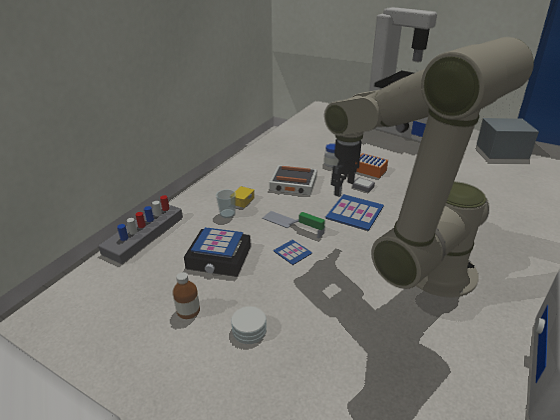

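View pics/top_m.png

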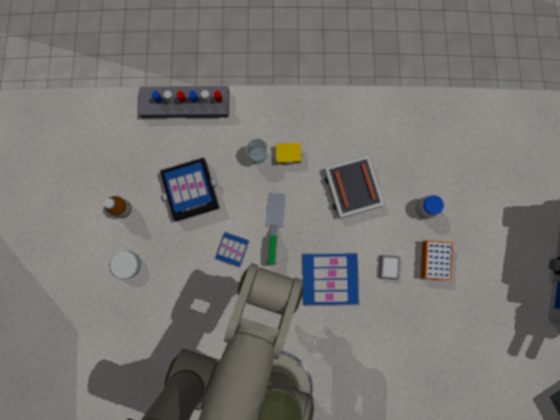

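The carrier is on the stage at top px (188,188) and the warmer at (355,186) is empty. The lifter lies flat at (273,225), everything else is where it was, and the gripper is clear. Handing in.

```bash
python3 -c "
from rig import ctrl
print(ctrl.finish_job(), ctrl.sense()['time_s'])"
```

```text
the job is handed in; nothing more can be done
the job is handed in; nothing more can be done
```

The carrier is on the stage rails and the job was handed in at about 28 s of the 58 s limit. I took the lifter by its green handle and lifted the middle-sized (130x120) carrier off the warmer without the gripper touching it. I carried it level to the stage and set it down gently. I then drew the blade out, laid the lifter flat where it had been, and backed the open gripper away.

**Last checks:**
- **Position:** the carrier is within about 1 mm of the stage centre and within about 0.3° of square to the rails, measured in the top view. It did not slip on the blade or move after set-down.
- **Blade depth:** I deliberately stopped the blade about 16 mm short of centred under the carrier, so its rear edge stayed clear of the rising neck.
- **Lifter:** it lies flat, with the handle top at about 62 mm and the blade level.
- **Forces:** the readings after each move never passed about 6 N. The peak within a move was not recorded.
- **Other things:** they look unmoved in both pictures.

**Disagreement:** the two cameras differed by 1–2 mm on absolute positions, which is within their stated calibration. Both agreed to about 1 mm on the carrier relative to the stage. Some automatic tilt fits were spoiled by mixing in the carrier or its surroundings, so I did not use them.

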